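# Index a worm-driven turntable against its stop pin

### The arm

A 6-joint arm with a two-finger parallel gripper is mounted at the origin on a cart in front of the work surface, level with it; the furniture and walls round the work are solid. World frame = base frame: x ahead of the robot, y to its left, z up, the work surface at z = 0. Lengths are in m, angles in rad, forces in N, time in s.
With the tool pointing down it reaches from about 0.325 to 0.925 m from the base axis. Payload 3.1 kg.
Tool frame: the origin (TCP) lies midway between the tips of the shut fingers; the grasp point (between the pads) lies 19 mm behind it; z points along the fingers, y is the line along which they close (so a half turn about z gives the same grasp; the last joint's range is limited). The gripper opens to 85 mm and grips with 20 to 120 N. Pads are 22 mm wide; open, the fingers measure 114 mm over their backs; the gripper's body (76 mm by 85 mm) begins 54 mm behind the grasp point. The pads swing forward as they close: fully open they stand 13 mm farther back than shut.
Start: joints at [1.077, 0.217, 1.613, -0, 1.311, -0.112], TCP at [0.233, 0.58, 0.231] pointing down, gripper open.
Joint ranges: [-2.75, 2.75], [-0.78, 2.1], [0.31, 2.55], [-1.13, 4.27], [0.13, 2.63], [-2.58, 2.58]. Speed limits (rad/s): [2.79, 2.79, 3.14, 3.14, 3.14, 3.14].

### API

Orientations are given as a unit quaternion [w, x, y, z].
In Python, from workcell import bot, optics, job, nets gives the robot as it stands. The module is installed in compiled form; this text tells all that it offers.
- The arm moves only by the tool jog_arm, never from a script. Its argument "rows" is a list of rows, each a list of 6 numbers: the shift along the tool's x, y, z as a fraction of full scale, then the turn, a rotation vector about the tool's x, y, z as a fraction of full scale. A call has 1 to 10 rows; each row shifts and turns the commanded pose from where the row before left it, along the tool's axes as they then stand; what a row does not reach is not made up. Full scale, the value 1, is 500 mm for a shift and 45 degrees for a turn. A row lasts 1/10 s, in which the tool goes at most 50 mm and 8.59 degrees, less where a joint would pass 70% of its speed; a pose out of reach is approached as far as the arm can. A call with a number of a shift or a turn outside -1 to 1 is refused whole. A call with a gripper value outside its range is refused whole. "hand" is the gripper's target within -1 to 1 (shut at 1, half-way at 0, fully open at -1), set as the call begins (left out, the last holds). The fingers move at their own pace and stop on an object; the grip force is fixed at half the most. Time passes only in rows, so rows that do not move let the fingers close. It gives the time, the measured TCP pose, the force, the opening and the grip force at its end, in the units of the state.
- bot.read_state(): the state, without advancing time (a new reading comes with each control period).
- optics.snapshot(name): name is "scene" or "top" or "wrist"; returns the picture (384x512x3 uint8, red, green, blue); there is no depth.
- optics.camera_model(name): a dict with "camera_matrix" (3x3 intrinsics, pixels), "rvec" (rotation vector, rad) and "tvec" (3), from world to camera coordinates, as OpenCV has them. Camera axes: x right, y down, z forward; pixel columns grow to the right and rows downward; lengths in m; the calibration is good to about 2 mm. A picture is of the moment at which its call begins: read the wrist's pose just before it. camera_model takes no time and is no camera call; for the wrist camera it gives the pose at the moment of the call.
- job.close_job(): hands the job in; it is judged then, once.
Trained networks look in the newest picture that a camera, given by its name, has taken for a name from the list of things; names that differ only in an ending like _2 or _b are one class to them, and where a whole thing is asked for, a point or a joint stands for the part that bears it (a point fixed in the world has none). Each returns a list of dicts, best first, with "p" (0 to 1); they miss things now and then, are a little off and sometimes report something else, mostly with a low value. They report only what shows in the picture. A call takes as long as a camera call.
- nets.boxes_of(target, camera): "point" ([column, row] as shares, 0 to 1, of the picture: columns of its width, rows of its height, amid what is visible of it).
- nets.trace(target, camera): "mask" (384x512 bool, what is visible of it) and "point" ([column, row] as shares, 0 to 1, of the picture: columns of its width, rows of its height, amid what is visible of it).
- nets.pinpoint(target, camera): "point" ([column, row] as shares, 0 to 1, of the picture: columns of its width, rows of its height: a listed point, or the origin of a listed thing).
The state is a dict: "time_s": time; "joint_pos": joint angles; "dq": joint speeds; "joint_torque": joint torques, N m; "eef_pos": TCP position; "tool_rot": TCP orientation; "contact_force": force on the tool from outside, world axes, zero at the start; "moment": the same for the moment, N m; "gripper_width": finger opening in m; "grip_force": force on a finger pad.
Only numpy, scipy, OpenCV 4.12 (cv2) and the standard library are available. Lean on these libraries where they do the work, as an engineer would, in place of code of your own. Each camera call takes 0.05 s, during which the arm holds its last target. There are 200 camera calls.

### The job

Move the dish turntable on to its next division: take the brass stop pin out of its stand, seat it fully in the next bushing clockwise of the red stop arm and let it go, then wind the crank clockwise, several turns, until you feel the arm's bumper screw come snug against the pin. Stop as soon as the crank stiffens so that the pin is not forced, and let go of the crank with the bumper left bearing on the pin; turn the table only by its crank and leave the other things alone.

Things in the scene. Friction and masses are not known exactly. Their poses are not given: they have to be found in the camera images.
- stop_pin: loose stop pin, upright, 50 to 100 g: steel shank 12 mm in diameter and 24 mm long with a rounded end, above it a collar 22 mm in diameter, 4 mm thick, then a brass grip 16 mm in diameter and 40 mm tall. Origin on its axis at the collar's underside, z up (grip from 4 to 44 mm). It starts in its stand, collar on the stand's top, and lifts straight out
- pin_stand: fixed grey block on a black foot, 56x56 mm, top 32 mm high, with the hole in which the pin starts; origin at the centre of its underside
- next_hole (a point): centre of the mouth of the bushing next clockwise (from above) of the red arm, one of four dark bushings (32 mm square, tops 46 mm above the worktop, 90 degrees apart, 75 mm from the turntable's axis). Upright hole 13.5 mm in diameter, chamfered, 26 mm deep; the collar rests on the bushing when the pin is home. x points outward from the turntable's axis
- stage: the fixed stage: grey base plate 200x296x12 mm with a ring of bushings 194 mm in diameter round the turntable, whose upright axis passes through this origin (at worktop level); a blue gearbox with the crank on top stands 145 mm from that axis along the stage's -y
- crank_axis (a point): point on the crank's upright axis, 125 mm above the worktop, fixed to the stage. The worm drags with 1 to 3 N at the handle and does not run back; once the bumper bears on the pin each newton more at the handle puts 6 to 9 N on the pin. 2 to 30 N left on the pin is good, over 40 N is forcing it; from first touch to 30 N the handle travels 8 to 15 mm
- crank_grip (a point): middle of the crank's black upright handle, a freely spinning sleeve 16 mm in diameter and 39 mm tall (103 to 142 mm above the worktop; this point is at 125 mm), 30 mm from the crank's axis. It goes round with the crank: clockwise seen from above advances the table, 24 degrees a turn
- blue_cap_bottle: blue-capped glass bottle, 56 mm diameter, 104 mm tall, bystander; origin under its centre
- bench_timer: small bench timer 68x62x20 mm, bystander; origin under its centre
- dewar_cup: small steel dewar with a clear dome, 86 mm diameter, 90 mm tall, bystander; origin under its centre
- tip_rack: low blue rack of snap tubes, 62x150x41 mm, bystander; origin under its centre
- turntable: aluminium turntable 102 mm in diameter with a petri dish (top 76 mm above the worktop) and, fixed to it, the red stop arm, which passes over the bushings. Origin on the upright axis at worktop level, x along the middle of the red arm
- stop_arm (a point): red arm over the bushings: 10 mm wide, 12 mm tall, middle 59 mm above the worktop, tip 91 mm from the turntable's axis. This point is on its centre line 75 mm from that axis. A bumper screw with a rubber tip 12 mm thick goes through it near here and sticks out 3 to 17 mm clockwise (set differently each time, not measured): it meets the pin's grip 12 to 24 degrees before the centres would coincide

How it is judged:
By the outcome, as a careful person would: the job done as asked, in the order asked, and still so for the second after the job is handed in, with the robot touching nothing.
It also fails if it takes over 72 s, if anything falls off the work surface, if the arm or the gripper's body presses on something with over 40 N, if the wrist force passes 120 N, or if a joint passes its speed limit or range.

## Working session

There is one attempt and no reset: what is moved stays moved. The work goes in short steps, Python scripts to look and compute and a tool call to move; the robot and the scene stay as the last step left them, time stands still between calls to the robot, and variables do not carry over. Pictures are saved under pics/ and viewed, at most 10 in all, crops included, and the job is handed in when it is done.

Besides the shell and the picture viewer there is one more tool, called after "Request:" as name([rows], argument=value, ...), one row to a line, values as JSON. jog_arm: Moves the arm, as the interface text tells. Its arguments: {"type":"object","properties":{"rows":{"type":"array","items":{"type":"array","items":{"type":"number","minimum":-1,"maximum":1}}},"hand":{"type":"number"}},"required":["rows"]}

```bash
mkdir -p pics; ls
cat > h.py <<'E'
import numpy as np, cv2
from workcell import bot, optics, job, nets
def cam(n):
    m=optics.camera_model(n); return np.array(m["camera_matrix"],float),np.array(m["rvec"],float).ravel(),np.array(m["tvec"],float).ravel()
def P(c):
    return c[0]@np.c_[cv2.Rodrigues(c[1])[0],c[2]]
def tri(obs): # list of (cam,(u,v)px)
    A=[]
    for c,(u,v) in obs:
        p=P(c); A+= [u*p[2]-p[0], v*p[2]-p[1]]
    x=np.linalg.svd(np.array(A))[2][-1]; return x[:3]/x[3]
def onz(c,uv,z):
    R=cv2.Rodrigues(c[1])[0]; o=-R.T@c[2]; d=R.T@np.linalg.solve(c[0],[uv[0],uv[1],1]); return o+d*(z-o[2])/d[2]
def px(pt): return np.array([pt[0]*512,pt[1]*384])
def proj(c,X): return cv2.projectPoints(np.atleast_2d(np.array(X,float)),c[1],c[2],c[0],None)[0][:,0]
def save(n,f,im): cv2.imwrite(f"pics/{f}.png",im[:,:,::-1])
E
cat > a.py <<'E'
from h import *
C={}
ims=[]
D={}
for n in ["scene","top"]:
    im=optics.snapshot(n); C[n]=cam(n); ims.append(im)
    for t in ["stop_pin","pin_stand","next_hole","stage","crank_axis","crank_grip","stop_arm","turntable"]:
        r=nets.pinpoint(t,n)
        D[n,t]=[(px(a["point"]).round(1),round(a["p"],2)) for a in r[:2]]
for t in ["stop_pin","pin_stand","next_hole","stage","crank_axis","crank_grip","stop_arm","turntable"]:
    a,b=D["scene",t],D["top",t]; print(t,a,b)
    if a and b: print("   ",tri([(C["scene"],a[0][0]),(C["top"],b[0][0])]).round(4))
save(0,"s1",ims[0]);save(0,"t1",ims[1])
s=bot.read_state(); print(s)
E
python3 a.py
```

```text
pics
stop_pin [(array([237.4, 177.6]), 0.49)] [(array([200.4, 182.3]), 0.61)]
    [0.526  0.301  0.0447]
pin_stand [(array([238. , 190.3]), 0.46)] [(array([200.7, 184.2]), 0.63), (array([255. , 181.7]), 0.57)]
    [ 0.5282  0.3075 -0.0076]
next_hole [(array([252.2, 199.3]), 0.81)] [(array([240.2, 187.6]), 0.96)]
    [0.5076 0.1438 0.0365]
stage [(array([274.2, 213.5]), 0.61)] [(array([254.1, 179. ]), 0.78)]
    [0.5518 0.087  0.0021]
crank_axis [(array([298.9, 198.4]), 0.65)] [(array([291.1, 172.4]), 0.8)]
    [ 0.5541 -0.0522  0.1176]
crank_grip [(array([186.7, 173. ]), 0.74), (array([292.3, 202.8]), 0.66)] []
stop_arm [(array([261.3, 207.3]), 0.8), (array([183.7, 170.5]), 0.69)] [(array([269.7, 192.6]), 0.63)]
    [0.4831 0.0287 0.0694]
turntable [(array([273.8, 214.8]), 0.7)] [(array([254.1, 180.2]), 0.67), (array([144.5, 219.5]), 0.45)]
    [ 0.549   0.0865 -0.0018]
{'time_s': 0.9, 'joint_pos': array([ 1.07681050e+00,  2.16897507e-01,  1.61334195e+00, -2.55604598e-05,
        1.31127614e+00, -1.12179247e-01]), 'dq': array([ 0.00055531, -0.0008709 ,  0.0002172 , -0.00023272, -0.00104561,
       -0.00034056]), 'joint_torque': array([-4.73027631e-04, -3.96886790e+01, -3.04257846e+01, -1.85058411e-04,
        5.14894473e-04, -1.13336225e-05]), 'eef_pos': array([0.23287042, 0.58004776, 0.23133218]), 'tool_rot': array([2.32880560e-05, 1.89742635e-01, 9.81833861e-01, 3.30834992e-05]), 'contact_force': array([-0.16483495, -0.07799212,  0.84191775]), 'moment': array([-0.00889562, -0.00229711, -0.00232817]), 'grip_force': 0.0, 'gripper_width': 0.08549692798088501}
```

```bash
python3 -c "
import cv2
a=cv2.imread('pics/s1.png')[100:300,140:400];b=cv2.imread('pics/t1.png')[100:260,100:360]
cv2.imwrite('pics/s1c.png',cv2.resize(a,None,fx=3,fy=3,interpolation=2));cv2.imwrite('pics/t1c.png',cv2.resize(b,None,fx=3,fy=3,interpolation=2))"
```

```text
(no output)
```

View pics/s1c.png

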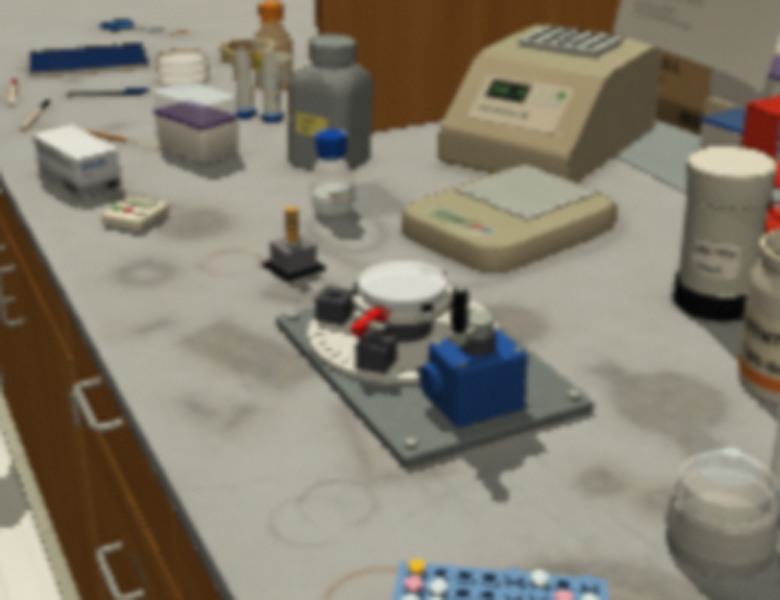

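View pics/t1c.png

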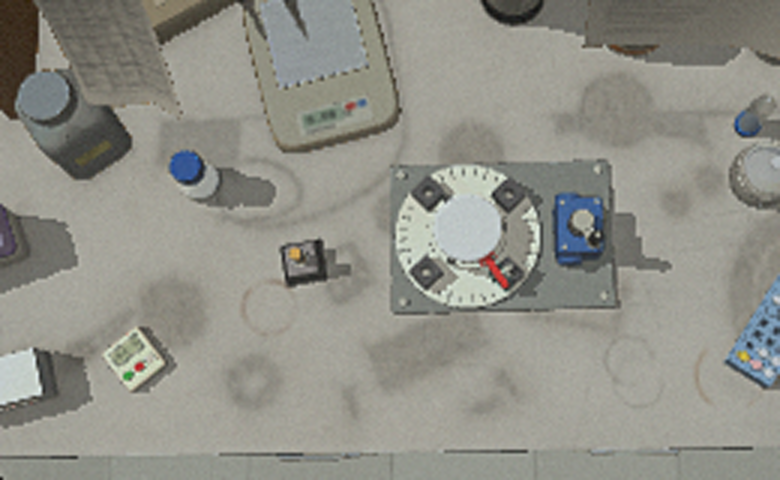

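The clear picture (top crop) shows the pin and stand at crop (300,262), the stage axis at about (468,235), the red arm over the lower-right bushing (505,268), and the next clockwise bushing at lower-left (427,272). This agrees with the network's reports. The crank is at (590,228), with its handle toward lower right. Next I'll move the wrist camera in over the pin and hole.

```bash
cat >> h.py <<'E'
def R2(q):
    from scipy.spatial.transform import Rotation as Ro
    return Ro.from_quat([q[1],q[2],q[3],q[0]]).as_matrix()
def go(target,yaw=None,s=None):
    """tool-frame shift (fraction) to target TCP with tool tilt fixed, and yaw change (tool z, fraction)"""
    s=s or bot.read_state(); R=R2(s["tool_rot"])
    y=np.degrees(np.arctan2(R[1,1],R[0,1])); d=R.T@(np.array(target)-s["eef_pos"])
    print("t",round(s["time_s"],2),"tcp",s["eef_pos"].round(4),"yaw",y.round(2),"shift",(d/0.5).round(4), "turnfrac",None if yaw is None else round((y-yaw)/45,4), "tilt",R[:2,2].round(4),"F",s["contact_force"].round(2))
E
python3 - <<'E'
from h import *
go([0.50,0.23,0.30],45)
s=bot.read_state();R=R2(s["tool_rot"]);c=cam("wrist");Rc=cv2.Rodrigues(c[1])[0]
print("cam in tool",R.T@(-Rc.T@c[2]-s["eef_pos"]),"axes",(R.T@Rc.T).round(2),c[0])
E
```

```text
t 0.9 tcp [0.2329 0.58   0.2313] yaw 68.12 shift [-0.7566 -0.4506 -0.1373] turnfrac 0.5139 tilt [0.0001 0.0001] F [-0.16 -0.08  0.84]
cam in tool [ 0.07639196  0.00054763 -0.14235418] axes [[-0.   -0.95 -0.3 ]
 [ 1.    0.   -0.  ]
 [ 0.   -0.3   0.95]] [[270.37042028   0.         251.41520227]
 [  0.         270.37042028 193.49132396]
 [  0.           0.           1.        ]]
```

Request:
jog_arm([
  [-0.0757,-0.0451,-0.0137,0,0,0],
  [-0.0757,-0.0451,-0.0137,0,0,0],
  [-0.0757,-0.0451,-0.0137,0,0,0],
  [-0.0757,-0.0451,-0.0137,0,0,0],
  [-0.0757,-0.0451,-0.0137,0,0,0],
  [-0.0757,-0.0451,-0.0137,0,0,0],
  [-0.0757,-0.0451,-0.0137,0,0,0],
  [-0.0757,-0.0451,-0.0137,0,0,0],
  [-0.0757,-0.0451,-0.0137,0,0,0],
  [-0.0757,-0.0451,-0.0137,0,0,0],
], hand=-1)

```text
time_s: 1.9
eef_pos: [0.5009, 0.2282, 0.3004]
tool_rot: [0.0, 0.19, 0.982, 0.0]
contact_force: [0.5, 0.4, 0.4]
gripper_width: 0.0857
grip_force: 0.0
```

Request:
jog_arm([
  [0,0,0,0,0,0.1713],
  [0,0,0,0,0,0.1713],
  [0,0,0,0,0,0.1713],
  [0,0,0,0,0,0],
  [0,0,0,0,0,0],
])

```text
time_s: 2.4
eef_pos: [0.5, 0.2297, 0.2998]
tool_rot: [0.0, 0.381, 0.924, 0.0]
contact_force: [-0.5, -0.9, 0.1]
gripper_width: 0.0855
grip_force: 0.0
```

```bash
cat > w.py <<'E'
from h import *
import sys,pickle
tag=sys.argv[1]; T=sys.argv[2].split(","); prev=sys.argv[3:] 
go([0.50,0.23,0.30],45)
c=cam("wrist"); im=optics.snapshot("wrist"); save(0,tag,im)
D={"cam":c}
O=[pickle.load(open(p+".pkl","rb")) for p in prev]
for t in T:
    r=nets.pinpoint(t,"wrist"); D[t]=[(px(a["point"]),a["p"]) for a in r]
    obs=[(x["cam"],x[t][0][0]) for x in O+[D] if x.get(t)]
    print(t,[(a.round(1).tolist(),round(p,2)) for a,p in D[t][:3]], tri(obs).round(4) if len(obs)>1 else "")
pickle.dump(D,open(tag+".pkl","wb"))
E
python3 w.py w1 stop_pin,next_hole,stage,crank_axis,crank_grip,stop_arm,turntable,pin_stand
```

```text
t 2.4 tcp [0.5    0.2297 0.2998] yaw 45.16 shift [ 0.0004  0.0003 -0.0003] turnfrac 0.0036 tilt [0.0001 0.    ] F [-0.48 -0.94  0.06]
stop_pin [([297.2, 134.8], 0.55)] 
next_hole [([206.8, 203.1], 0.62)] 
stage [([213.6, 237.2], 0.63)] 
crank_axis [] 
crank_grip [([402.5, 121.4], 0.41)] 
stop_arm [([160.8, 241.8], 0.85)] 
turntable [] 
pin_stand [([294.2, 133.7], 0.83)]
```

View pics/w1.png

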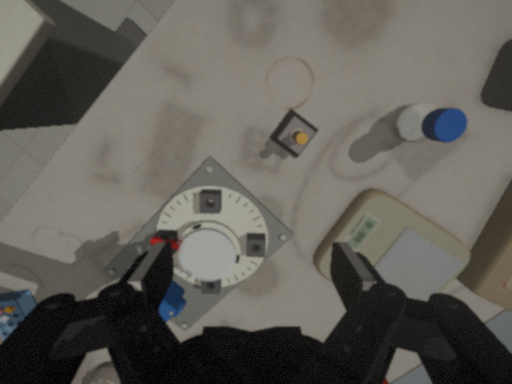

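The wrist picture shows the pin's brass top at about (300,137) on the stand at (294,133), the next bushing at (209,202) and the red arm at (162,240). I'll move closer above the pin for a second view.

Run:
```python
from h import *
import pickle
D=pickle.load(open("w1.pkl","rb"));c=D["cam"]
print("pin top onz .076",onz(c,(300,137),.076),"hole onz .046",onz(c,D["next_hole"][0][0],.046), onz(c,(209,202),.046),"arm",onz(c,D["stop_arm"][0][0],.059))
go([0.525,0.300,0.16],45)
```

```text
pin top onz .076 [0.51663847 0.30471215 0.076     ] hole onz .046 [0.49578314 0.13647485 0.046     ] [0.49697573 0.14023233 0.046     ] arm [0.48666154 0.0422878  0.059     ]
t 2.85 tcp [0.5    0.2298 0.2998] yaw 45.02 shift [0.064  0.1346 0.2795] turnfrac 0.0005 tilt [-0. -0.] F [-0.25 -0.21 -0.32]
```

Request:
jog_arm([
  [0.02,0.0325,0.07,0,0,0],
  [0.02,0.0325,0.07,0,0,0],
  [0.02,0.0325,0.07,0,0,0],
  [0.02,0.0325,0.07,0,0,0],
  [0,0,0,0,0,0],
  [0,0,0,0,0,0],
])

```text
time_s: 3.45
eef_pos: [0.5171, 0.3037, 0.159]
tool_rot: [-0.001, 0.382, 0.924, -0.001]
contact_force: [0.5, 0.3, 0.7]
gripper_width: 0.0854
grip_force: 0.0
```

```bash
python3 w.py w2 stop_pin,pin_stand,next_hole,stage w1
python3 - <<'E'
from h import *
r=nets.trace("stop_pin","wrist")
for a in r[:2]:
    ys,xs=np.where(a["mask"]);print(a["p"],xs.min(),xs.max(),ys.min(),ys.max(),xs.mean(),ys.mean(),len(xs))
E
```

```text
t 3.45 tcp [0.5171 0.3037 0.159 ] yaw 45.05 shift [-0.0798 -0.1293 -0.2817] turnfrac 0.0012 tilt [-0.0022 -0.0014] F [0.53 0.34 0.68]
stop_pin [([254.5, 183.7], 0.89)] [0.5199 0.3067 0.0242]
pin_stand [([253.7, 180.4], 0.72)] [0.5192 0.3055 0.0066]
next_hole [([133.1, 279.9], 0.65)] [0.4975 0.1345 0.0407]
stage [([152.5, 308.5], 0.78)] [ 0.5534  0.0777 -0.0046]
0.97 245 264 179 207 254.4240506329114 192.5590717299578 474
0.6 387 511 140 213 448.735485975212 176.09377038486627 6132
```

View pics/w2.png

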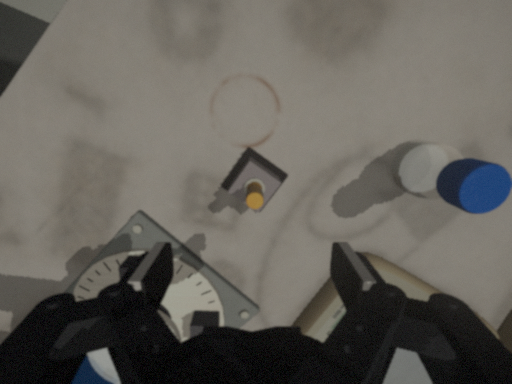

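The picture shows the brass grip's top at about (255,200) with its collar near (255,186), centred between the fingers. No obstacle is near the grasp.

Run:
```python
from h import *
import pickle
a=pickle.load(open("w1.pkl","rb"));b=pickle.load(open("w2.pkl","rb"))
im=cv2.imread("pics/w2.png"); h=cv2.cvtColor(im,cv2.COLOR_BGR2HSV)
def brass(f,box):
    h=cv2.cvtColor(cv2.imread(f"pics/{f}.png"),cv2.COLOR_BGR2HSV); x0,x1,y0,y1=box
    m=(h[:,:,1]>110)&(h[:,:,2]>150); mm=np.zeros_like(m);mm[y0:y1,x0:x1]=m[y0:y1,x0:x1]
    ys,xs=np.where(mm);print(f,xs.min(),xs.max(),ys.min(),ys.max(),len(xs)); return xs.mean(),ys.mean()
p1=brass("w1",(285,320,120,155));p2=brass("w2",(235,280,170,220));print(p1,p2)
print("top tri",tri([(a["cam"],p1),(b["cam"],p2)]).round(4))
c=b["cam"]
print("top@.076",onz(c,p2,.076),"collar@.032",onz(c,b["stop_pin"][0][0],.032),onz(a["cam"],p1,.076))
for X in ([.5185,.305,.032],[.5185,.305,.076]): print(proj(c,X))
# hole from all cams
print("hole", [onz(x["cam"],x["next_hole"][0][0],.046).round(4) for x in (a,b)])
go([0.5185,0.305,.06])
```

```text
w1 297 306 134 142 69
w2 248 261 194 207 161
(np.float64(301.6521739130435), np.float64(138.1014492753623)) (np.float64(254.51552795031057), np.float64(200.54037267080744))
top tri [0.5194 0.3054 0.0753]
top@.076 [0.51925528 0.30553068 0.076     ] collar@.032 [0.51709931 0.30813817 0.032     ] [0.51927023 0.30531057 0.076     ]
[[253.31530166 186.69542704]]
[[253.48332234 200.3674601 ]]
hole [array([0.4958, 0.1365, 0.046 ]), array([0.4979, 0.1389, 0.046 ])]
t 3.75 tcp [0.519  0.3039 0.1622] yaw 44.96 shift [0.0025 0.     0.2044] turnfrac None tilt [0.0036 0.0015] F [0.26 0.35 0.64]
```

Request:
jog_arm([
  [0.001,0.003,0.09,0,0,0],
  [0,0,0.08,0,0,0],
  [0,0,0.04,0,0,0],
  [0,0,0.02,0,0,0],
  [0,0,0,0,0,0],
  [0,0,0,0,0,0],
])

```text
time_s: 4.35
eef_pos: [0.5199, 0.3059, 0.0465]
tool_rot: [0.001, 0.383, 0.924, 0.001]
contact_force: [0.5, 1.3, -0.1]
gripper_width: 0.0853
grip_force: 0.0
```

Request:
jog_arm([
  [0,0,0,0,0,0],
  [0,0,0,0,0,0],
  [0,0,0,0,0,0],
  [0,0,0,0,0,0],
  [0,0,0,0,0,0],
  [0,0,0,0,0,0],
  [0,0,0,0,0,0],
  [0,0,0,0,0,0],
], hand=1)

```text
time_s: 5.15
eef_pos: [0.5189, 0.3056, 0.0453]
tool_rot: [0.0, 0.383, 0.924, 0.0]
contact_force: [0.1, 0.7, 2.8]
gripper_width: 0.0141
grip_force: 58.5
```

Request:
jog_arm([
  [0,0,-0.04,0,0,0],
  [0,0,-0.08,0,0,0],
  [0,0,-0.09,0,0,0],
  [0,0,-0.06,0,0,0],
  [-0.0643,-0.0446,0,0,0,0],
  [-0.0643,-0.0446,0,0,0,0],
  [-0.0643,-0.0446,0,0,0,0],
  [0,0,0,0,0,0],
  [0,0,0,0,0,0],
])

```text
time_s: 6.05
eef_pos: [0.5389, 0.1892, 0.1791]
tool_rot: [-0.001, 0.384, 0.923, -0.0]
contact_force: [-0.3, -0.8, -0.5]
gripper_width: 0.0142
grip_force: 59.8
```

```bash
python3 w.py w3 next_hole,stage,stop_arm,crank_grip w1 w2
```

```text
t 6.05 tcp [0.5389 0.1892 0.1791] yaw 44.87 shift [ 0.1131  0.0022 -0.2417] turnfrac -0.0028 tilt [-0.0015  0.0003] F [-0.32 -0.85 -0.48]
next_hole [([191.3, 192.5], 0.95)] [0.4981 0.1356 0.0417]
stage [([204.7, 235.7], 0.86)] [0.5516 0.0856 0.0037]
stop_arm [([119.5, 245.4], 0.89)] [0.4842 0.0513 0.0714]
crank_grip []
```

Request:
jog_arm([
  [0.066,-0.068,0,0,0,0],
  [0.066,-0.068,0,0,0,0],
  [0,0,0,0,0,0],
  [0,0,0,0,0,0],
])

```text
time_s: 6.7
eef_pos: [0.4432, 0.1891, 0.1793]
tool_rot: [-0.0, 0.382, 0.924, -0.0]
contact_force: [0.8, -0.4, -0.0]
gripper_width: 0.014
grip_force: 59.8
```

Request:
jog_arm([
  [-0.089,0.001,0,0,0,0],
  [-0.089,0.001,0,0,0,0],
  [-0.089,0.002,0,0,0,0],
  [0,0,0,0,0,0],
  [0,0,0,0,0,0],
])

```text
time_s: 7.2
eef_pos: [0.5425, 0.095, 0.1804]
tool_rot: [0.001, 0.384, 0.924, 0.0]
contact_force: [-0.8, 0.0, -2.0]
gripper_width: 0.0143
grip_force: 59.8
```

```bash
python3 w.py w4 next_hole,stage,stop_arm,crank_grip,crank_axis w1 w2 w3
```

```text
t 7.2 tcp [0.5425 0.095  0.1804] yaw 44.9 shift [ 0.2511  0.1306 -0.2392] turnfrac -0.0023 tilt [0.0013 0.0005] F [-0.81  0.04 -2.01]
next_hole [([251.8, 122.9], 0.82)] [0.4977 0.1391 0.0474]
stage [([248.2, 187.1], 0.89)] [ 0.5524  0.0823 -0.001 ]
stop_arm [([175.8, 185.4], 0.66)] [0.4853 0.045  0.0626]
crank_grip [] 
crank_axis [([140.2, 334.1], 0.71)]
```

View pics/w4.png

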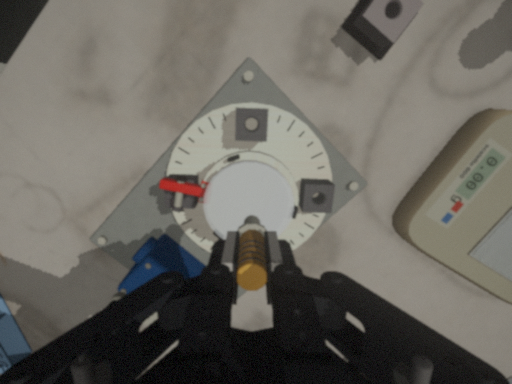

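The picture shows the pin upright in the grip, brass top at about (251,275) and shank tip at (252,222). The target bushing is at (251,124) and the red arm at (182,187), three quarters of a turn-station away with the way clear. Next I'll refine the hole position and the pin's offset in the hand.

Run:
```python
from h import *
import pickle
D={k:pickle.load(open(k+".pkl","rb")) for k in ("w1","w2","w3","w4")}
H={}
for k,(u,v) in {"w3":(191,192),"w4":(251,124)}.items():
    im=cv2.imread(f"pics/{k}.png"); g=cv2.cvtColor(im,cv2.COLOR_BGR2GRAY).astype(float)
    sub=g[v-24:v+25,u-24:u+25]; m=(sub<115).astype(np.uint8)
    n,l,st,ce=cv2.connectedComponentsWithStats(m); i=l[24-12:24+12,24-12:24+12]; i=np.bincount(i[i>0]).argmax()
    cnt=cv2.findContours((l==i).astype(np.uint8),0,2)[0][0]; r=cv2.minAreaRect(cnt)
    H[k]=np.array([u-24+r[0][0],v-24+r[0][1]]); print(k,r,H[k],D[k]["next_hole"][0][0], onz(D[k]["cam"],H[k],.046),onz(D[k]["cam"],D[k]["next_hole"][0][0],.046))
    cv2.imwrite(f"pics/{k}_b.png",cv2.resize(im[v-30:v+30,u-30:u+30],None,fx=5,fy=5,interpolation=2))
a=np.hstack([cv2.imread("pics/w3_b.png"),cv2.imread("pics/w4_b.png")]);cv2.imwrite("pics/hb.png",a)
# pin top in tool frame
h=cv2.cvtColor(cv2.imread("pics/w4.png"),cv2.COLOR_BGR2HSV); m=(h[:,:,1]>120)&(h[:,:,2]>150); m[:225]=0;m[300:]=0;m[:,:230]=0;m[:,275:]=0
ys,xs=np.where(m);print("brass",xs.min(),xs.max(),ys.min(),ys.max(),xs.mean())
Rt=np.array([[0,-.9553,-.2957],[1,0,0],[0,-.2957,.9553]]); Rt[0,0]=0
o=np.array([.07639,.00055,-.14235]); K=D["w4"]["cam"][0]
def pt(X): p=Rt.T@(np.array(X)-o); p=K@p; return p[:2]/p[2]
for x in (-.004,0,.004): print(x,"top c",pt([x,0,-.031]),"far/near rim",pt([x-.008,0,-.031]),pt([x+.008,0,-.031]),"tip",pt([x,0,.037]), "side",pt([x,-.008,-.031]),pt([x,.008,-.031]))
```

```text
w3 ((25.5, 21.0), (34.0, 33.0), 90.0) [192.5 189. ] [191.2832 192.4992] [0.49767374 0.14207417 0.046     ] [0.49931874 0.13822537 0.046     ]
w4 ((23.398967742919922, 24.722681045532227), (31.921585083007812, 32.82973861694336), 2.602562189102173) [250.39896774 124.72268105] [251.8016 122.9184] [0.49852778 0.13828242 0.046     ] [0.49828901 0.140495   0.046     ]
brass 239 250 265 273 243.70833333333334
-0.004 top c [250.27259288 284.63077657] far/near rim [250.29299108 298.59715877] [250.2514394  270.14726661] tip [250.653027   226.42113681] side [233.65281995 284.63077657] [266.89236581 284.63077657]
0 top c [250.26211315 277.45544118] far/near rim [250.28288384 291.67686207] [250.24056621 262.70252947] tip [250.64837821 221.29437331] side [233.48990778 277.45544118] [267.03431852 277.45544118]
0.004 top c [250.2514394  270.14726661] far/near rim [250.27259288 284.63077657] [250.22948791 255.11736589] tip [250.64367236 216.10468593] side [233.32397956 270.14726661] [267.17889924 270.14726661]
```

View pics/hb.png

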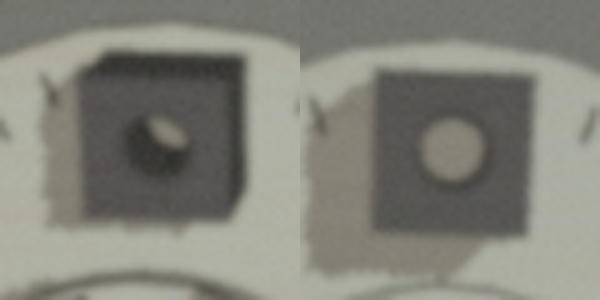

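Run:
```python
from h import *
import pickle
D={k:pickle.load(open(k+".pkl","rb")) for k in ("w1","w2","w3","w4")}
c3,c4=D["w3"]["cam"],D["w4"]["cam"]
print(onz(c3,(192,190.8),.046),onz(c4,(251.2,123.6),.046),tri([(c3,(192,190.8)),(c4,(251.2,123.6))]))
P_=[]
for i in range(6): optics.snapshot("wrist"); s=bot.read_state(); P_.append(s["eef_pos"])
print(np.array(P_).round(4)); m=np.mean(P_,0); print(m)
s["eef_pos"]=m; go([.4983,.1395,.115],45,s)
```

```text
[0.49861325 0.14019283 0.046     ] [0.49832869 0.13960994 0.046     ] [0.49854075 0.13955995 0.04431515]
[[0.5399 0.0963 0.1799]
 [0.54   0.0962 0.1799]
 [0.5401 0.0961 0.1799]
 [0.5401 0.0959 0.1799]
 [0.5402 0.0958 0.1799]
 [0.5403 0.0957 0.1799]]
[0.54010057 0.09600436 0.1798966 ]
t 7.8 tcp [0.5401 0.096  0.1799] yaw 45.02 shift [0.1206 0.0024 0.1298] turnfrac 0.0005 tilt [ 0.0001 -0.    ] F [ 0.57  0.51 -1.55]
```

Request:
jog_arm([
  [0.06,0.001,0,0,0,0],
  [0.06,0.001,0.03,0,0,0],
  [0,0,0.06,0,0,0],
  [0,0,0.04,0,0,0],
  [0,0,0,0,0,0],
  [0,0,0,0,0,0],
  [0,0,0,0,0,0],
  [0,0,0,0,0,0],
  [0,0,0,0,0,0],
])

```text
time_s: 8.7
eef_pos: [0.4998, 0.1386, 0.1161]
tool_rot: [0.001, 0.383, 0.924, 0.001]
contact_force: [0.2, 0.2, -0.7]
gripper_width: 0.0138
grip_force: 59.8
```

Run:
```python
from h import *
im=optics.snapshot("wrist"); save(0,"w5",im); go([.4985,.1397,.115],45)
c=cam("wrist"); print(proj(c,[[.4985,.1397,.046],[.4985,.1397,.078],[.4985,.1397,.146]]))
print(nets.pinpoint("next_hole","wrist")[:1])
cv2.imwrite("pics/w5c.png",cv2.resize(im[130:290,170:330,::-1],None,fx=3.7,fy=3.7,interpolation=cv2.INTER_CUBIC))
```

```text
t 8.75 tcp [0.4995 0.1386 0.1158] yaw 44.99 shift [0.0029 0.0001 0.0016] turnfrac -0.0003 tilt [0.0018 0.0002] F [-0.32 -0.89 -0.97]
[[251.04441948 203.6094857 ]
 [251.01506803 218.51310339]
 [250.90671921 273.52877139]]
[{'point': [0.4846, 0.5331], 'p': 0.91}]
```

View pics/w5c.png

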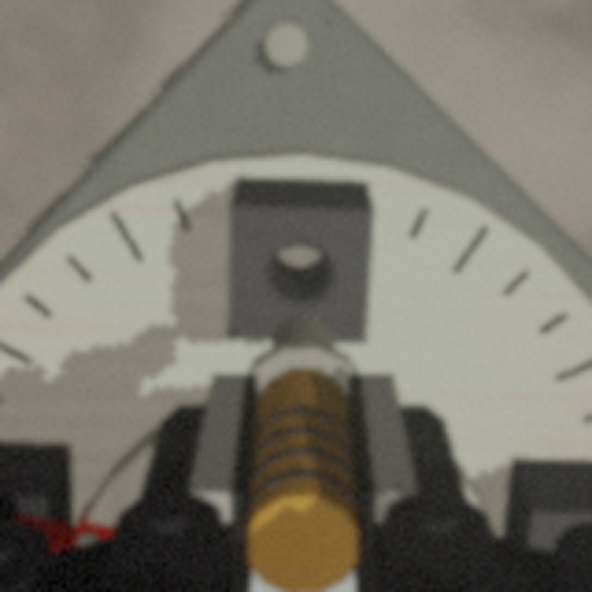

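The picture shows the bushing hole at crop (301,272), i.e. pixel (251,203). The pin tip is just in front of it at (251.5,220), so the alignment needs only about a millimetre of correction.

Run:
```python
from h import *
for i in range(4): im=optics.snapshot("wrist")
go([.4985,.1397,.115],45); c=cam("wrist"); s=bot.read_state();R=R2(s["tool_rot"])
g=cv2.cvtColor(im,cv2.COLOR_RGB2GRAY)
print(proj(c,[.4985,.1397,.046]))
# pin points if at tool offsets 0
for z in (.037,-.031): print(z,proj(c,s["eef_pos"]+R@[0,0,z]))
np.set_printoptions(linewidth=250); print(g[194:214,240:263])
```

```text
t 9.0 tcp [0.4987 0.1386 0.1149] yaw 45.0 shift [ 0.0019  0.0012 -0.0002] turnfrac -0.0 tilt [0.0001 0.    ] F [ 0.63 -0.   -0.6 ]
[[251.81742267 204.65503965]]
0.037 [[251.00523537 220.88351118]]
-0.031 [[250.6808713  277.08367271]]
[[ 81  84  85  84  85  84  88  83  86  83  82  84  86  85  83  85  84  87  85  87  84  87  89]
 [ 87  87  87  84  81  85  82  84  84  83  86  82  86  80  84  81  86  86  83  85  88  86  84]
 [ 90  88  87  83  85  82  82  84  84  82  86  85  84  83  81  81  84  85  86  87  88  86  86]
 [ 87  87  86  86  87  85  83  84  90  96  99 103 100  98  92  87  84  81  84  85  88  87  85]
 [ 86  86  86  87  82  84  89  97 107 117 123 123 122 121 114 104  92  84  80  85  85  88  88]
 [ 85  86  87  82  80  83  97 115 125 129 131 131 130 131 129 122 110  93  81  78  83  88  87]
 [ 86  81  83  83  75  79 100 118 128 132 133 131 132 130 131 125 114  91  69  72  80  85  87]
 [ 85  85  85  77  68  68  81 104 118 127 130 131 131 128 124 115  99  74  65  66  77  85  91]
 [ 88  85  83  77  66  56  65  77  93 109 117 121 118 114 105  92  72  59  58  62  74  80  85]
 [ 86  88  
[... 334 characters left out ...]
2  48  52  54  56  57  68  76  83]
 [ 89  86  83  74  68  64  61  57  58  55  53  52  50  51  51  52  51  52  58  61  69  78  82]
 [ 86  84  80  78  71  64  59  60  60  59  56  55  56  53  52  47  49  51  58  65  71  79  84]
 [ 82  85  82  83  70  69  64  62  57  55  57  57  55  53  53  52  56  56  62  66  75  83  86]
 [ 85  85  83  85  78  74  67  63  60  58  55  58  53  52  52  57  58  65  67  74  82  86  85]
 [ 83  82  88  81  83  81  77  73  67  65  60  59  58  57  59  63  65  69  74  79  82  84  86]
 [ 83  87  85  84  85  83  81  79  74  74  71  63  66  65  69  73  70  76  79  82  85  85  87]
 [ 85  87  86  85  88  81  85  81  79  80  75  72  75  76  72  79  80  81  86  86  85  88  88]]
```

Request:
jog_arm([
  [0.0018,0.0009,0.02,0,0,0],
  [0,0,0.02,0,0,0],
  [0,0,0.012,0,0,0],
  [0,0,0.004,0,0,0],
  [0,0,0.004,0,0,0],
  [0,0,0.004,0,0,0],
  [0,0,0.004,0,0,0],
  [0,0,0,0,0,0],
  [0,0,0,0,0,0],
])

```text
time_s: 9.9
eef_pos: [0.4985, 0.1396, 0.081]
tool_rot: [0.0, 0.383, 0.924, 0.0]
contact_force: [0.0, -0.4, -0.4]
gripper_width: 0.0143
grip_force: 59.8
```

Request:
jog_arm([
  [0,0,0.004,0,0,0],
  [0,0,0.004,0,0,0],
  [0,0,0.004,0,0,0],
  [0,0,0.004,0,0,0],
  [0,0,0,0,0,0],
  [0,0,0,0,0,0],
])

```text
time_s: 10.5
eef_pos: [0.4983, 0.1396, 0.0727]
tool_rot: [-0.0, 0.383, 0.924, -0.0]
contact_force: [-0.1, -0.5, -1.0]
gripper_width: 0.0143
grip_force: 59.8
```

Request:
jog_arm([
  [0,0,0.006,0,0,0],
  [0,0,0.006,0,0,0],
  [0,0,0.006,0,0,0],
  [0,0,0.005,0,0,0],
  [0,0,0.002,0,0,0],
  [0,0,0.002,0,0,0],
  [0,0,0,0,0,0],
  [0,0,0,0,0,0],
])

```text
time_s: 11.3
eef_pos: [0.4985, 0.1396, 0.0594]
tool_rot: [0.0, 0.383, 0.924, 0.0]
contact_force: [-0.4, 0.2, -0.9]
gripper_width: 0.0142
grip_force: 60.1
```

Request:
jog_arm([
  [0,0,0.001,0,0,0],
  [0,0,0.001,0,0,0],
  [0,0,0.001,0,0,0],
  [0,0,0,0,0,0],
  [0,0,0,0,0,0],
])

```text
time_s: 11.8
eef_pos: [0.4987, 0.1396, 0.0592]
tool_rot: [-0.0, 0.383, 0.924, -0.0]
contact_force: [-2.8, -1.7, 7.5]
gripper_width: 0.0146
grip_force: 60.8
```

Request:
jog_arm([
  [0,0,0,0,0,0],
  [0,0,0,0,0,0],
  [0,0,0,0,0,0],
  [0,0,0,0,0,0],
  [0,0,0,0,0,0],
  [0,0,0,0,0,0],
], hand=-1)

```text
time_s: 12.4
eef_pos: [0.4983, 0.1396, 0.0577]
tool_rot: [-0.0, 0.383, 0.924, -0.0]
contact_force: [0.1, 0.1, -1.5]
gripper_width: 0.0851
grip_force: 0.0
```

Request:
jog_arm([
  [0,0,-0.03,0,0,0],
  [0,0,-0.06,0,0,0],
  [0,0,-0.09,0,0,0],
  [0,0,-0.09,0,0,0],
  [0,0,-0.09,0,0,0],
  [0,0,0,0,0,0],
  [0,0,0,0,0,0],
])

```text
time_s: 13.1
eef_pos: [0.4994, 0.1397, 0.2395]
tool_rot: [0.002, 0.383, 0.924, 0.001]
contact_force: [-0.2, -0.0, -1.2]
gripper_width: 0.0856
grip_force: 0.0
```

```bash
python3 w.py w6 stop_pin,crank_axis,crank_grip,stage,stop_arm; python3 -c "
from h import *
import pickle
D=pickle.load(open('w6.pkl','rb'));c=D['cam']
print(proj(c,[[.4985,.1397,.046],[.4985,.1397,.09]]))
for t in D:
  if t!='cam' and D[t]: print(t,onz(c,D[t][0][0],dict(stop_pin=.046,crank_axis=.125,crank_grip=.125,stage=0,stop_arm=.059)[t]))
"
```

```text
t 13.1 tcp [0.4994 0.1397 0.2395] yaw 45.0 shift [ 0.1265  0.1289 -0.1208] turnfrac 0.0 tilt [0.0037 0.0005] F [-0.17 -0.02 -1.22]
stop_pin [([251.2, 173.8], 0.76)] 
crank_axis [([162.8, 333.9], 0.72)] 
crank_grip [([31.5, 318.1], 0.58)] 
stage [([248.4, 215.6], 0.75), ([486.5, 74.0], 0.22)] 
stop_arm [([191.4, 221.0], 0.93), ([251.9, 169.6], 0.39)] 
[[250.30547482 171.43188299]
 [250.23914312 180.21531798]]
stop_pin [0.50146797 0.13831364 0.046     ]
crank_axis [ 0.5517482  -0.06077592  0.125     ]
crank_grip [ 0.42906555 -0.15048862  0.125     ]
stage [0.55226325 0.08164414 0.        ]
stop_arm [0.48879432 0.04166073 0.059     ]
```

View pics/w6.png

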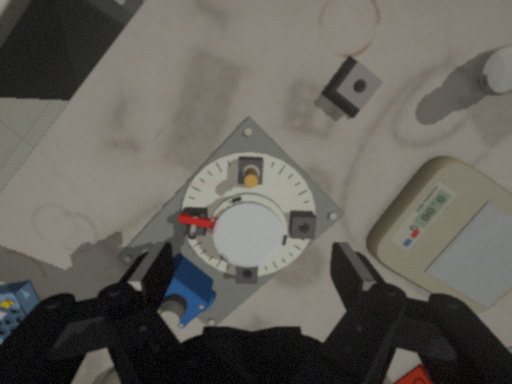

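The picture shows the pin standing home in the target bushing, top at (251,181). The red arm is still at (195,220), and the crank hub is at (175,303) beside the left finger. I'll move over the crank.

Request:
jog_arm([
  [-0.0874,-0.0414,-0.0122,0,0,0],
  [-0.0874,-0.0414,-0.0122,0,0,0],
  [-0.0874,-0.0414,-0.0122,0,0,0],
  [-0.0874,-0.0414,-0.0122,0,0,0],
  [-0.0874,-0.0414,-0.0122,0,0,0],
  [0,0,0,0,0,0],
  [0,0,0,0,0,0],
  [0,0,0,0,0,0],
  [0,0,0,0,0,0],
  [0,0,0,0,0,0],
])

```text
time_s: 14.4
eef_pos: [0.5793, -0.0867, 0.268]
tool_rot: [-0.0, 0.382, 0.924, 0.0]
contact_force: [0.3, -0.2, -0.4]
gripper_width: 0.0855
grip_force: 0.0
```

```bash
python3 w.py w7 crank_grip,crank_axis,stage,stop_arm,next_hole,stop_pin
```

```text
t 14.4 tcp [ 0.5793 -0.0867  0.268 ] yaw 45.12 shift [ 0.5593  0.3368 -0.0638] turnfrac 0.0026 tilt [-0.0007  0.0003] F [ 0.28 -0.17 -0.43]
crank_grip [([221.5, 138.6], 0.52)] 
crank_axis [([253.9, 148.7], 0.94)] 
stage [([323.6, 58.5], 0.55)] 
stop_arm [([275.0, 39.2], 0.62)] 
next_hole [] 
stop_pin []
```

Request:
jog_arm([
  [-0.07,0,0.05,0,0,0],
  [-0.07,0,0.05,0,0,0],
  [0,0,0,0,0,0],
  [0,0,0,0,0,0],
  [0,0,0,0,0,0],
  [0,0,0,0,0,0],
  [0,0,0,0,0,0],
])

```text
time_s: 15.45
eef_pos: [0.6296, -0.1371, 0.2202]
tool_rot: [0.001, 0.382, 0.924, 0.0]
contact_force: [-0.1, 0.1, 1.0]
gripper_width: 0.0852
grip_force: 0.0
```

```bash
python3 w.py w8 crank_grip,crank_axis,stage,stop_arm,next_hole w7; python3 -c "
import cv2,numpy as np
a=[cv2.imread(f'pics/{k}.png')[:300,100:420] for k in ('w7','w8')]
cv2.imwrite('pics/w78.png',cv2.resize(np.hstack(a),None,fx=1.25,fy=1.25))"
```

```text
t 15.45 tcp [ 0.6296 -0.1371  0.2202] yaw 45.04 shift [ 0.7018  0.3367 -0.1608] turnfrac 0.001 tilt [ 0.0027 -0.0008] F [-0.1   0.09  1.  ]
crank_grip [([214.3, 52.2], 0.64)] [ 0.5245 -0.0741  0.1268]
crank_axis [([251.1, 67.8], 0.83)] [ 0.5541 -0.0597  0.1244]
stage [] 
stop_arm [] 
next_hole []
```

View pics/w78.png

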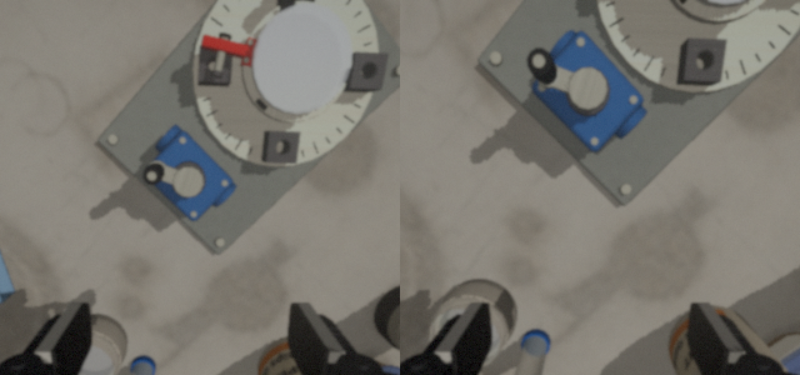

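The pictures show the blue gearbox with the grey hub at w7 pixel (250,146) / w8 (251,72). The black handle is to its left at (222,138) / (214,52).

Run:
```python
from h import *
import pickle
a=pickle.load(open("w7.pkl","rb"))["cam"];b=pickle.load(open("w8.pkl","rb"))["cam"]
hub=tri([(a,(249.6,145.6)),(b,(251.2,72))]);top=tri([(a,(222.4,138.4)),(b,(213.6,52))])
print("hub",hub,"handle top",top)
for z in (.10,.11): print(z,onz(a,(249.6,145.6),z),onz(b,(251.2,72),z))
print("handle .142",onz(a,(222.4,138.4),.142),onz(b,(213.6,52),.142))
print("grip .125",onz(a,(221.5,138.6),.125),onz(b,(214.3,52.2),.125),"axis",onz(a,(253.9,148.7),.125),onz(b,(251.1,67.8),.125))
go([.525,-.073,.18],45)
```

```text
hub [ 0.55253526 -0.06136611  0.09850964] handle top [ 0.52449469 -0.07387134  0.12695549]
0.1 [ 0.55169755 -0.0618973   0.1       ] [ 0.55336865 -0.0608149   0.1       ]
0.11 [ 0.55085037 -0.06094457  0.11      ] [ 0.55420322 -0.06164545  0.11      ]
handle .142 [ 0.52443335 -0.07179894  0.142     ] [ 0.52784825 -0.07429914  0.142     ]
grip .125 [ 0.52385194 -0.07511166  0.125     ] [ 0.52467805 -0.07337147  0.125     ] axis [ 0.55505657 -0.0585998   0.125     ] [ 0.55320703 -0.06075877  0.125     ]
t 15.75 tcp [ 0.6292 -0.1375  0.2186] yaw 45.01 shift [ 0.2385 -0.0561  0.0771] turnfrac 0.0003 tilt [ 0.0004 -0.0001] F [ 0.16 -0.84  0.02]
```

Request:
jog_arm([
  [0.079,-0.0184,0.02,0,0,0],
  [0.079,-0.0184,0.02,0,0,0],
  [0.079,-0.0184,0.02,0,0,0],
  [0,0,0,0,0,0],
  [0,0,0.05,0,0,0],
  [0,0,0.05,0,0,0],
  [0,0,0.04,0,0,0],
  [0,0,0.015,0,0,0],
  [0,0,0,0,0,0],
  [0,0,0,0,0,0],
])

```text
time_s: 16.75
eef_pos: [0.5269, -0.0737, 0.1118]
tool_rot: [0.001, 0.383, 0.924, 0.0]
contact_force: [-0.8, -0.6, 0.3]
gripper_width: 0.0854
grip_force: 0.0
```

Run:
```python
from h import *
im=optics.snapshot("wrist"); save(0,"w9",im); go([.526,-.0733,.112],45); c=cam("wrist")
print(proj(c,[.526,-.0733,.142]))
r=nets.pinpoint("crank_grip","wrist");print(r[:2]); 
if r: print(onz(c,px(r[0]["point"]),.125))
```

```text
t 16.8 tcp [ 0.5272 -0.0738  0.1122] yaw 44.99 shift [ 0.0024 -0.0011  0.0004] turnfrac -0.0001 tilt [ 0.0025 -0.0007] F [-0.33  0.47  0.13]
[[249.64023582 273.57392797]]
[{'point': [0.4883, 0.6594], 'p': 0.78}]
[ 0.52519457 -0.07234819  0.125     ]
```

View pics/w9.png

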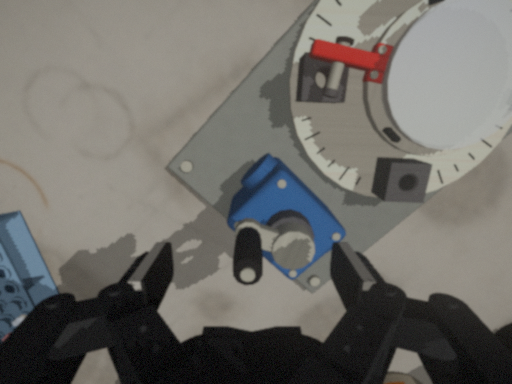

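The picture shows the black handle top at (249,274), midway between the open fingers, so the grasp is good. The bumper tip is visible on the arm at (345,42).

Request:
jog_arm([
  [0,0,0,0,0,0],
  [0,0,0,0,0,0],
  [0,0,0,0,0,0],
  [0,0,0,0,0,0],
  [0,0,0,0,0,0],
  [0,0,0,0,0,0],
  [0,0,0,0,0,0],
  [0,0,0,0,0,0],
], hand=1)

```text
time_s: 17.65
eef_pos: [0.5252, -0.0739, 0.111]
tool_rot: [-0.001, 0.383, 0.924, -0.001]
contact_force: [-4.8, -2.8, 6.2]
gripper_width: 0.0132
grip_force: 58.7
```

Run:
```python
from h import *
c=cam("wrist"); go([.526,-.0733,.112],45); print(bot.read_state()["gripper_width"])
A=onz(c,(314,48),.059);B=onz(c,(385,63),.059);T=onz(c,(345,37),.059);print("arm tip/inner/bumper",A,B,T)
O=np.array([.552,.0835]);pin=np.array([.4985,.1397])
ang=lambda v:np.degrees(np.arctan2(v[1],v[0]))
print("arm ang by line",ang((A-B)[:2]),"by tip",ang(A[:2]-O),"|",np.linalg.norm(A[:2]-O),"pin",ang(pin-O),np.linalg.norm(pin-O))
u=(A-B)[:2];u/=np.linalg.norm(u);w=T[:2]-A[:2];print("bumper end from centre line",w@[-u[1],u[0]], "along from tip",w@u)
```

```text
t 17.65 tcp [ 0.5252 -0.0739  0.111 ] yaw 45.01 shift [-0.0004  0.002  -0.0019] turnfrac 0.0003 tilt [-0.0019 -0.0009] F [-4.82 -2.83  6.2 ]
0.013200371233212703
arm tip/inner/bumper [0.47305654 0.03556794 0.059     ] [0.51253905 0.06258495 0.059     ] [0.48227506 0.05367827 0.059     ]
arm ang by line -145.61702640121675 by tip -148.73515371984425 | 0.09235557467507739 pin 133.5900877091337 0.0775931053638144
bumper end from centre line -0.009740219729622494 along from tip -0.01783517085485766
```

```bash
cat > cr.py <<'E'
import numpy as np,sys
b,step,n=map(float,sys.argv[1:4]); r=float(sys.argv[4]) if len(sys.argv)>4 else .03
B=np.radians(b+step*np.arange(int(n)+1)); p=np.round(np.c_[np.cos(B),np.sin(B)]*r/.5,4)
print([[round(x,4),round(y,4),0,0,0,0] for x,y in np.diff(p,axis=0)])
E
python3 cr.py 289.7 12 7; python3 cr.py 373.7 12 8
```

```text
[[np.float64(0.0113), np.float64(0.0055), 0, 0, 0, 0], [np.float64(0.01), np.float64(0.0076), 0, 0, 0, 0], [np.float64(0.0081), np.float64(0.0096), 0, 0, 0, 0], [np.float64(0.0059), np.float64(0.011), 0, 0, 0, 0], [np.float64(0.0035), np.float64(0.0121), 0, 0, 0, 0], [np.float64(0.001), np.float64(0.0125), 0, 0, 0, 0], [np.float64(-0.0017), np.float64(0.0124), 0, 0, 0, 0]]
[[np.float64(-0.0042), np.float64(0.0118), 0, 0, 0, 0], [np.float64(-0.0066), np.float64(0.0107), 0, 0, 0, 0], [np.float64(-0.0087), np.float64(0.0091), 0, 0, 0, 0], [np.float64(-0.0104), np.float64(0.007), 0, 0, 0, 0], [np.float64(-0.0116), np.float64(0.0048), 0, 0, 0, 0], [np.float64(-0.0123), np.float64(0.0022), 0, 0, 0, 0], [np.float64(-0.0125), np.float64(-0.0003), 0, 0, 0, 0], [np.float64(-0.0122), np.float64(-0.003), 0, 0, 0, 0]]
```

Request:
jog_arm([
  [0.0113,0.0055,0,0,0,0],
  [0.01,0.0076,0,0,0,0],
  [0.0081,0.0096,0,0,0,0],
  [0.0059,0.011,0,0,0,0],
  [0.0035,0.0121,0,0,0,0],
  [0.001,0.0125,0,0,0,0],
  [-0.0017,0.0124,0,0,0,0],
  [0,0,0,0,0,0],
  [0,0,0,0,0,0],
])

```text
time_s: 18.55
eef_pos: [0.5395, -0.0352, 0.1111]
tool_rot: [0.002, 0.382, 0.924, 0.0]
contact_force: [3.1, -3.3, 0.4]
gripper_width: 0.0134
grip_force: 58.7
```

Request:
jog_arm([
  [-0.0042,0.0118,0,0,0,0],
  [-0.0066,0.0107,0,0,0,0],
  [-0.0087,0.0091,0,0,0,0],
  [-0.0104,0.007,0,0,0,0],
  [-0.0116,0.0048,0,0,0,0],
  [-0.0123,0.0022,0,0,0,0],
  [-0.0125,-0.0003,0,0,0,0],
  [-0.0122,-0.003,0,0,0,0],
  [0,0,0,0,0,0],
  [0,0,0,0,0,0],
])

```text
time_s: 19.55
eef_pos: [0.5792, -0.0476, 0.1109]
tool_rot: [-0.002, 0.383, 0.924, -0.001]
contact_force: [-4.9, -3.1, 6.7]
gripper_width: 0.0134
grip_force: 59.5
```

```bash
python3 - <<'E'
from h import *
from scipy.optimize import least_squares
go([0,0,0]); p=bot.read_state()["eef_pos"][:2]
X=np.array([[.5252,-.0739],[.5395,-.0352],p])
f=least_squares(lambda c:np.hypot(*(X-c).T)-.03,[.5535,-.0605]);print(f.x,f.fun)
E
python3 cr.py 469.7 12 8;python3 cr.py 565.7 12 7
```

```text
t 19.55 tcp [ 0.5792 -0.0476  0.1109] yaw 45.01 shift [ 0.886  -0.751   0.2261] turnfrac None tilt [-0.0037  0.    ] F [-4.87 -3.14  6.74]
[ 0.55283771 -0.06206488] [ 6.51502079e-05 -6.39878475e-06  6.51048658e-05]
[[np.float64(-0.0113), np.float64(-0.0055), 0, 0, 0, 0], [np.float64(-0.01), np.float64(-0.0076), 0, 0, 0, 0], [np.float64(-0.0081), np.float64(-0.0096), 0, 0, 0, 0], [np.float64(-0.0059), np.float64(-0.011), 0, 0, 0, 0], [np.float64(-0.0035), np.float64(-0.0121), 0, 0, 0, 0], [np.float64(-0.001), np.float64(-0.0125), 0, 0, 0, 0], [np.float64(0.0017), np.float64(-0.0124), 0, 0, 0, 0], [np.float64(0.0042), np.float64(-0.0118), 0, 0, 0, 0]]
[[np.float64(0.0066), np.float64(-0.0107), 0, 0, 0, 0], [np.float64(0.0087), np.float64(-0.0091), 0, 0, 0, 0], [np.float64(0.0104), np.float64(-0.007), 0, 0, 0, 0], [np.float64(0.0116), np.float64(-0.0048), 0, 0, 0, 0], [np.float64(0.0123), np.float64(-0.0022), 0, 0, 0, 0], [np.float64(0.0125), np.float64(0.0003), 0, 0, 0, 0], [np.float64(0.0122), np.float64(0.003), 0, 0, 0, 0]]
```

Request:
jog_arm([
  [-0.0131,-0.0082,0,0,0,0],
  [-0.01,-0.0076,0,0,0,0],
  [-0.0081,-0.0096,0,0,0,0],
  [-0.0059,-0.011,0,0,0,0],
  [-0.0035,-0.0121,0,0,0,0],
  [-0.001,-0.0125,0,0,0,0],
  [0.0017,-0.0124,0,0,0,0],
  [0.0042,-0.0118,0,0,0,0],
  [0.0066,-0.0107,0,0,0,0],
  [0.0087,-0.0091,0,0,0,0],
])

```text
time_s: 20.55
eef_pos: [0.5503, -0.0924, 0.1111]
tool_rot: [0.001, 0.383, 0.924, 0.0]
contact_force: [3.8, 3.8, 2.5]
gripper_width: 0.0133
grip_force: 59.1
```

```bash
cat > an.py <<'E'
from h import *
import sys
s=bot.read_state(); C=np.array([.55284,-.06206]); d=s["eef_pos"][:2]-C; a=np.arctan2(d[1],d[0]); F=s["contact_force"]
print("t",round(s["time_s"],2),"z",s["eef_pos"][2].round(4),"r",np.hypot(*d).round(4),"beta",(135-np.degrees(a))%360,"Frad",F[:2]@[np.cos(a),np.sin(a)],"Ftan(resist +)",-(F[:2]@[np.sin(a),-np.cos(a)]),"Fz",F[2])
E
python3 an.py; python3 cr.py 589.7 12 10;python3 cr.py 709.7 12 10
```

```text
t 20.55 z 0.1111 r 0.0304 beta 229.7542932884096 Frad -4.087632328770834 Ftan(resist +) 3.4357726064004575 Fz 2.4726087881016476
[[np.float64(0.0104), np.float64(-0.007), 0, 0, 0, 0], [np.float64(0.0116), np.float64(-0.0048), 0, 0, 0, 0], [np.float64(0.0123), np.float64(-0.0022), 0, 0, 0, 0], [np.float64(0.0125), np.float64(0.0003), 0, 0, 0, 0], [np.float64(0.0122), np.float64(0.003), 0, 0, 0, 0], [np.float64(0.0113), np.float64(0.0055), 0, 0, 0, 0], [np.float64(0.01), np.float64(0.0076), 0, 0, 0, 0], [np.float64(0.0081), np.float64(0.0096), 0, 0, 0, 0], [np.float64(0.0059), np.float64(0.011), 0, 0, 0, 0], [np.float64(0.0035), np.float64(0.0121), 0, 0, 0, 0]]
[[np.float64(0.001), np.float64(0.0125), 0, 0, 0, 0], [np.float64(-0.0017), np.float64(0.0124), 0, 0, 0, 0], [np.float64(-0.0042), np.float64(0.0118), 0, 0, 0, 0], [np.float64(-0.0066), np.float64(0.0107), 0, 0, 0, 0], [np.float64(-0.0087), np.float64(0.0091), 0, 0, 0, 0], [np.float64(-0.0104), np.float64(0.007), 0, 0, 0, 0], [np.float64(-0.0116), np.float64(0.0048), 0, 0, 0, 0], [np.float64(-0.0123), np.float64(0.0022), 0, 0, 0, 0], [np.float64(-0.0125), np.float64(-0.0003), 0, 0, 0, 0], [np.float64(-0.0122), np.float64(-0.003), 0, 0, 0, 0]]
```

Everything tracks well, so I'll carry on winding.

Request:
jog_arm([
  [0.0104,-0.007,0,0,0,0],
  [0.0116,-0.0048,0,0,0,0],
  [0.0123,-0.0022,0,0,0,0],
  [0.0125,0.0003,0,0,0,0],
  [0.0122,0.003,0,0,0,0],
  [0.0113,0.0055,0,0,0,0],
  [0.01,0.0076,0,0,0,0],
  [0.0081,0.0096,0,0,0,0],
  [0.0059,0.011,0,0,0,0],
  [0.0035,0.0121,0,0,0,0],
])

```text
time_s: 21.55
eef_pos: [0.528, -0.045, 0.111]
tool_rot: [-0.0, 0.382, 0.924, -0.001]
contact_force: [1.6, -4.8, 4.2]
gripper_width: 0.0132
grip_force: 59.3
```

```bash
python3 an.py
```

```text
t 21.55 z 0.111 r 0.0301 beta 349.41012649273097 Frad -4.0167108811464605 Ftan(resist +) 3.1158317006684464 Fz 4.243026138339657
```

Request:
jog_arm([
  [0.001,0.0125,0,0,0,0],
  [-0.0017,0.0124,0,0,0,0],
  [-0.0042,0.0118,0,0,0,0],
  [-0.0066,0.0107,0,0,0,0],
  [-0.0087,0.0091,0,0,0,0],
  [-0.0104,0.007,0,0,0,0],
  [-0.0116,0.0048,0,0,0,0],
  [-0.0123,0.0022,0,0,0,0],
  [-0.0125,-0.0003,0,0,0,0],
  [-0.0122,-0.003,0,0,0,0],
])

```text
time_s: 22.55
eef_pos: [0.5787, -0.047, 0.1109]
tool_rot: [-0.003, 0.383, 0.924, 0.001]
contact_force: [-1.9, 2.6, 8.1]
gripper_width: 0.0133
grip_force: 59.9
```

```bash
python3 an.py;  python3 cr.py 829.7 12 10;python3 cr.py 949.7 8 10
```

```text
t 22.55 z 0.1109 r 0.0299 beta 104.7788870260833 Frad -0.3101352325439618 Ftan(resist +) 3.2456384715805853 Fz 8.125784783759286
[[np.float64(-0.0113), np.float64(-0.0055), 0, 0, 0, 0], [np.float64(-0.01), np.float64(-0.0076), 0, 0, 0, 0], [np.float64(-0.0081), np.float64(-0.0096), 0, 0, 0, 0], [np.float64(-0.0059), np.float64(-0.011), 0, 0, 0, 0], [np.float64(-0.0035), np.float64(-0.0121), 0, 0, 0, 0], [np.float64(-0.001), np.float64(-0.0125), 0, 0, 0, 0], [np.float64(0.0017), np.float64(-0.0124), 0, 0, 0, 0], [np.float64(0.0042), np.float64(-0.0118), 0, 0, 0, 0], [np.float64(0.0066), np.float64(-0.0107), 0, 0, 0, 0], [np.float64(0.0087), np.float64(-0.0091), 0, 0, 0, 0]]
[[np.float64(0.0067), np.float64(-0.0049), 0, 0, 0, 0], [np.float64(0.0074), np.float64(-0.004), 0, 0, 0, 0], [np.float64(0.0079), np.float64(-0.0029), 0, 0, 0, 0], [np.float64(0.0081), np.float64(-0.0018), 0, 0, 0, 0], [np.float64(0.0084), np.float64(-0.0006), 0, 0, 0, 0], [np.float64(0.0083), np.float64(0.0005), 0, 0, 0, 0], [np.float64(0.0082), np.float64(0.0017), 0, 0, 0, 0], [np.float64(0.0079), np.float64(0.0029), 0, 0, 0, 0], [np.float64(0.0074), np.float64(0.0039), 0, 0, 0, 0], [np.float64(0.0068), np.float64(0.0048), 0, 0, 0, 0]]
```

Request:
jog_arm([
  [-0.0113,-0.0055,0,0,0,0],
  [-0.01,-0.0076,0,0,0,0],
  [-0.0081,-0.0096,0,0,0,0],
  [-0.0059,-0.011,0,0,0,0],
  [-0.0035,-0.0121,0,0,0,0],
  [-0.001,-0.0125,0,0,0,0],
  [0.0017,-0.0124,0,0,0,0],
  [0.0042,-0.0118,0,0,0,0],
  [0.0066,-0.0107,0,0,0,0],
  [0.0087,-0.0091,0,0,0,0],
])

```text
time_s: 23.55
eef_pos: [0.5496, -0.0923, 0.111]
tool_rot: [-0.0, 0.383, 0.924, 0.0]
contact_force: [3.4, 1.5, 4.7]
gripper_width: 0.0134
grip_force: 59.5
```

```bash
python3 an.py
python3 - <<'E'
from h import *
im=optics.snapshot("wrist"); save(0,"w10",im); c=cam("wrist")
print(proj(c,[[.552,.083,.076],[.4985,.1397,.09]]))
im2=optics.snapshot("top"); c2=cam("top"); print(proj(c2,[[.552,.083,.059],[.4985,.1397,.09]]))
a=cv2.resize(im,(400,300)); b=cv2.resize(im2[130:205,200:300],(400,300),interpolation=cv2.INTER_CUBIC); save(0,"m10",np.hstack([a,b]))
E
```

```text
t 23.55 z 0.111 r 0.0304 beta 231.13141744408813 Frad -1.847048619728622 Ftan(resist +) 3.202381982394798 Fz 4.723529811749591
[[ 469.77412476   27.59431686]
 [ 541.43547429 -182.18469753]]
[[255.27242697 175.65123342]
 [240.53166684 188.19771996]]
```

View pics/m10.png

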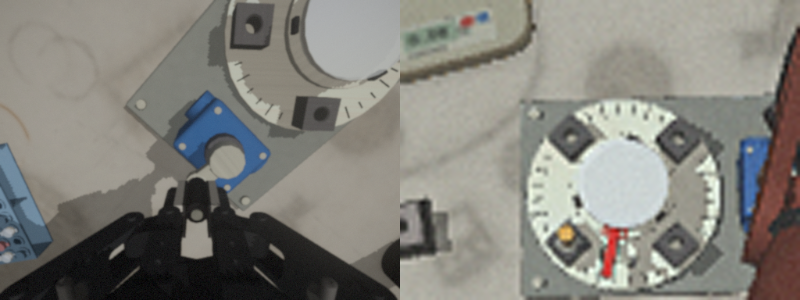

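Right half: the arm is at crop (612,255) and the pin at (567,233), about 36° apart, so contact is 11–24° of table away. I'll wind 80° of crank, then take smaller steps.

Request:
jog_arm([
  [0.0067,-0.0049,0,0,0,0],
  [0.0074,-0.004,0,0,0,0],
  [0.0079,-0.0029,0,0,0,0],
  [0.0081,-0.0018,0,0,0,0],
  [0.0084,-0.0006,0,0,0,0],
  [0.0083,0.0005,0,0,0,0],
  [0.0082,0.0017,0,0,0,0],
  [0.0079,0.0029,0,0,0,0],
  [0.0074,0.0039,0,0,0,0],
  [0.0068,0.0048,0,0,0,0],
])

```text
time_s: 24.65
eef_pos: [0.5228, -0.0654, 0.111]
tool_rot: [0.0, 0.383, 0.924, -0.001]
contact_force: [3.2, -2.9, 4.8]
gripper_width: 0.0138
grip_force: 59.4
```

```bash
python3 an.py
python3 - <<'E'
from h import *
im2=optics.snapshot("top"); save(0,"top11",im2)
b=cv2.resize(im2[160:205,220:280],(800,600),interpolation=cv2.INTER_CUBIC); save(0,"m11",b)
im=optics.snapshot("scene"); save(0,"s11",im); print(nets.pinpoint("stop_arm","scene")[:1],nets.pinpoint("stop_pin","scene")[:1])
E
python3 cr.py 1029.7 6 8;python3 cr.py 1077.7 5 16
```

```text
t 24.65 z 0.111 r 0.0302 beta 308.63843662161696 Frad -2.827555441875047 Ftan(resist +) 3.281338503860971 Fz 4.8226870175424095
[{'point': [0.4861, 0.5232], 'p': 0.96}] [{'point': [0.4889, 0.5081], 'p': 0.51}]
[[np.float64(0.0046), np.float64(0.0043), 0, 0, 0, 0], [np.float64(0.0042), np.float64(0.0047), 0, 0, 0, 0], [np.float64(0.0036), np.float64(0.0051), 0, 0, 0, 0], [np.float64(0.0031), np.float64(0.0055), 0, 0, 0, 0], [np.float64(0.0025), np.float64(0.0058), 0, 0, 0, 0], [np.float64(0.0018), np.float64(0.006), 0, 0, 0, 0], [np.float64(0.0013), np.float64(0.0061), 0, 0, 0, 0], [np.float64(0.0006), np.float64(0.0063), 0, 0, 0, 0]]
[[np.float64(-0.0001), np.float64(0.0052), 0, 0, 0, 0], [np.float64(-0.0004), np.float64(0.0052), 0, 0, 0, 0], [np.float64(-0.001), np.float64(0.0052), 0, 0, 0, 0], [np.float64(-0.0013), np.float64(0.005), 0, 0, 0, 0], [np.float64(-0.0018), np.float64(0.005), 0, 0, 0, 0], [np.float64(-0.0023), np.float64(0.0047), 0, 0, 0, 0], [np.float64(-0.0026), np.float64(0.0045), 0, 0, 0, 0], [np.float64(-0.003), np.float64(0.0043), 0, 0, 0, 0], [np.float64(-0.0034), np.float64(0.004), 0, 0, 0, 0], [np.float64(-0.0037), np.float64(0.0037), 0, 0, 0, 0], [np.float64(-0.004), np.float64(0.0033), 0, 0, 0, 0], [np.float64(-0.0043), np.float64(0.003), 0, 0, 0, 0], [np.float64(-0.0046), np.float64(0.0026), 0, 0, 0, 0], [np.float64(-0.0047), np.float64(0.0022), 0, 0, 0, 0], [np.float64(-0.005), np.float64(0.0018), 0, 0, 0, 0], [np.float64(-0.005), np.float64(0.0013), 0, 0, 0, 0]]
```

Request:
jog_arm([
  [0.0046,0.0043,0,0,0,0],
  [0.0042,0.0047,0,0,0,0],
  [0.0036,0.0051,0,0,0,0],
  [0.0031,0.0055,0,0,0,0],
  [0.0025,0.0058,0,0,0,0],
  [0.0018,0.006,0,0,0,0],
  [0.0013,0.0061,0,0,0,0],
  [0.0006,0.0063,0,0,0,0],
])

```text
time_s: 25.65
eef_pos: [0.5296, -0.043, 0.1109]
tool_rot: [-0.001, 0.382, 0.924, -0.002]
contact_force: [0.1, -3.8, 7.8]
gripper_width: 0.0131
grip_force: 59.7
```

```bash
python3 an.py
```

```text
t 25.65 z 0.1109 r 0.0301 beta 354.37711080815654 Frad -2.5118908518468217 Ftan(resist +) 2.8761173743496475 Fz 7.825647495460751
```

Request:
jog_arm([
  [-0.0001,0.0052,0,0,0,0],
  [-0.0004,0.0052,0,0,0,0],
  [-0.001,0.0052,0,0,0,0],
])

```text
time_s: 25.95
eef_pos: [0.5351, -0.0378, 0.1109]
tool_rot: [-0.001, 0.382, 0.924, -0.002]
contact_force: [-1.3, -4.1, 9.9]
gripper_width: 0.0136
grip_force: 59.8
```

```bash
python3 an.py
```

```text
t 25.95 z 0.1109 r 0.03 beta 8.745180708091965 Frad -2.5360227333351624 Ftan(resist +) 3.4938977413832686 Fz 9.862420852070438
```

Request:
jog_arm([
  [-0.0013,0.005,0,0,0,0],
  [-0.0018,0.005,0,0,0,0],
])

```text
time_s: 26.15
eef_pos: [0.5394, -0.0353, 0.1109]
tool_rot: [-0.002, 0.382, 0.924, -0.002]
contact_force: [-3.0, -2.9, 8.9]
gripper_width: 0.0131
grip_force: 59.9
```

```bash
python3 an.py
```

```text
t 26.15 z 0.1109 r 0.03 beta 18.30971185056201 Frad -1.2245026095038964 Ftan(resist +) 3.949698779355878 Fz 8.934236176149785
```

```bash
cat > av.py <<'E'
from h import *
C=np.array([.55284,-.06206]); L=[]
for i in range(5):
    optics.snapshot("top"); s=bot.read_state(); d=s["eef_pos"][:2]-C; a=np.arctan2(d[1],d[0]); F=s["contact_force"]
    L.append([(135-np.degrees(a))%360,F[:2]@[np.cos(a),np.sin(a)],-(F[:2]@[np.sin(a),-np.cos(a)]),F[2]])
L=np.array(L); print(round(s["time_s"],2),"beta,Frad,Ftan,Fz",L.mean(0).round(2),"sd",L.std(0).round(2))
E
python3 av.py
```

```text
26.4 beta,Frad,Ftan,Fz [19.06 -1.64  1.51  8.98] sd [0.02 0.34 0.45 0.52]
```

Request:
jog_arm([
  [-0.0023,0.0047,0,0,0,0],
  [-0.0026,0.0045,0,0,0,0],
])

```text
time_s: 26.6
eef_pos: [0.544, -0.0334, 0.1109]
tool_rot: [-0.002, 0.382, 0.924, -0.002]
contact_force: [-2.9, -1.7, 11.7]
gripper_width: 0.0136
grip_force: 60.0
```

```bash
python3 an.py; python3 av.py
```

```text
t 26.6 z 0.1109 r 0.0299 beta 27.90176898942414 Frad -0.7452488460395628 Ftan(resist +) 3.3127115117341632 Fz 11.673808057714218
26.85 beta,Frad,Ftan,Fz [28.57 -1.54  1.8   9.07] sd [0.02 0.44 0.31 0.5 ]
```

Request:
jog_arm([
  [-0.003,0.0043,0,0,0,0],
  [-0.0034,0.004,0,0,0,0],
])

```text
time_s: 27.05
eef_pos: [0.549, -0.0324, 0.1109]
tool_rot: [-0.003, 0.382, 0.924, -0.002]
contact_force: [-2.1, -0.6, 10.6]
gripper_width: 0.0135
grip_force: 60.1
```

```bash
python3 an.py; python3 av.py
```

```text
t 27.05 z 0.1109 r 0.0299 beta 37.61361904755235 Frad -0.28519708079590295 Ftan(resist +) 2.180361431685222 Fz 10.606867637683273
27.3 beta,Frad,Ftan,Fz [38.4  -1.05  1.62  9.78] sd [0.02 0.55 0.52 0.2 ]
```

Request:
jog_arm([
  [-0.0037,0.0037,-0.002,0,0,0],
  [-0.004,0.0033,0,0,0,0],
])

```text
time_s: 27.5
eef_pos: [0.5532, -0.0322, 0.1109]
tool_rot: [-0.004, 0.382, 0.924, -0.002]
contact_force: [-2.7, 1.6, 7.4]
gripper_width: 0.0131
grip_force: 59.8
```

```bash
python3 an.py; python3 av.py
```

```text
t 27.5 z 0.1109 r 0.0298 beta 45.740855374222065 Frad 1.579860083801428 Ftan(resist +) 2.760621069484509 Fz 7.4459796436657815
27.75 beta,Frad,Ftan,Fz [46.61 -0.21  1.62  7.34] sd [0.04 0.62 0.56 0.37]
```

Request:
jog_arm([
  [-0.0043,0.003,0,0,0,0],
  [-0.0046,0.0026,0,0,0,0],
])

```text
time_s: 27.95
eef_pos: [0.5584, -0.0328, 0.1109]
tool_rot: [-0.004, 0.383, 0.924, -0.001]
contact_force: [-2.6, 0.7, 8.5]
gripper_width: 0.0135
grip_force: 59.8
```

```bash
python3 an.py; python3 av.py; python3 cr.py 1157.7 5 24|tr -d 'npfloat64.()'>/dev/null; sed -i 's/round(x,4),round(y,4),0,0,0,0/float(x),float(y)/' cr.py; python3 cr.py 1157.7 5 24
```

```text
t 27.95 z 0.1109 r 0.0298 beta 55.76749325509354 Frad 0.24219317886236294 Ftan(resist +) 2.671065326470115 Fz 8.506981476121252
28.2 beta,Frad,Ftan,Fz [56.65  0.42  1.68  7.57] sd [0.03 0.31 0.18 0.43]
[[-0.005200000000000001, 0.000899999999999998], [-0.0052, 0.0005000000000000004], [-0.0052, -9.999999999999593e-05], [-0.0052, -0.0004000000000000045], [-0.0052, -0.000999999999999994], [-0.005000000000000001, -0.0013000000000000025], [-0.0049999999999999975, -0.001800000000000003], [-0.004700000000000003, -0.0022999999999999965], [-0.004499999999999997, -0.002599999999999998], [-0.004300000000000005, -0.0030000000000000027], [-0.003999999999999997, -0.0034000000000000002], [-0.003700000000000002, -0.003700000000000002], [-0.0032999999999999974, -0.003999999999999997], [-0.0030000000000000027, -0.004300000000000005], [-0.002599999999999998, -0.0045999999999999965], [-0.0022000000000000006, -0.004699999999999999], [-0.001799999999999996, -0.005000000000000001], [-0.0013000000000000025, -0.004999999999999999], [-0.000899999999999998, -0.005200000000000001], [-0.0005000000000000004, -0.0052], [9.999999999999593e-05, -0.0052], [0.0004000000000000045, -0.0052], [0.000999999999999994, -0.0052], [0.0013000000000000025, -0.005000000000000001]]
```

Request:
jog_arm([
  [-0.0047,0.0022,0,0,0,0],
  [-0.005,0.0018,0,0,0,0],
  [-0.005,0.0013,0,0,0,0],
])

```text
time_s: 28.5
eef_pos: [0.5659, -0.0353, 0.111]
tool_rot: [-0.004, 0.383, 0.924, -0.0]
contact_force: [-2.2, 3.7, 7.7]
gripper_width: 0.0133
grip_force: 59.8
```

```bash
python3 an.py; python3 av.py
```

```text
t 28.5 z 0.111 r 0.0297 beta 70.9636428679173 Frad 2.375141904025992 Ftan(resist +) 3.55957537638224 Fz 7.693310701723567
28.75 beta,Frad,Ftan,Fz [71.86  2.14  1.93  7.27] sd [0.03 0.33 0.5  0.53]
```

Request:
jog_arm([
  [-0.0052,0.0009,0,0,0,0],
  [-0.0052,0.0005,0,0,0,0],
])

```text
time_s: 28.95
eef_pos: [0.5704, -0.0381, 0.111]
tool_rot: [-0.004, 0.383, 0.924, 0.0]
contact_force: [-1.1, 3.7, 7.3]
gripper_width: 0.0134
grip_force: 59.8
```

```bash
python3 an.py; python3 av.py
```

```text
t 28.95 z 0.111 r 0.0297 beta 81.16010891879299 Frad 2.343973115496046 Ftan(resist +) 3.131655809430815 Fz 7.320656767036358
29.2 beta,Frad,Ftan,Fz [82.19  3.2   1.73  6.81] sd [0.02 0.36 0.5  0.55]
```

Request:
jog_arm([
  [-0.0052,-0.0001,0,0,0,0],
  [-0.0052,-0.0004,0,0,0,0],
  [-0.0052,-0.001,0,0,0,0],
])

```text
time_s: 29.5
eef_pos: [0.5762, -0.0438, 0.111]
tool_rot: [-0.003, 0.383, 0.924, 0.001]
contact_force: [1.6, 5.5, 6.4]
gripper_width: 0.0131
grip_force: 59.5
```

```bash
python3 an.py; python3 av.py
```

```text
t 29.5 z 0.111 r 0.0297 beta 97.0848496981761 Frad 4.673646592297673 Ftan(resist +) 3.3418979204255543 Fz 6.415925113023039
29.75 beta,Frad,Ftan,Fz [97.99  4.18  2.26  5.26] sd [0.03 0.44 0.38 0.29]
```

Request:
jog_arm([
  [-0.005,-0.0013,0,0,0,0],
  [-0.005,-0.0018,0,0,0,0],
])

```text
time_s: 29.95
eef_pos: [0.5792, -0.0484, 0.111]
tool_rot: [-0.002, 0.383, 0.924, 0.001]
contact_force: [2.9, 4.7, 4.8]
gripper_width: 0.0132
grip_force: 59.4
```

```bash
python3 an.py; python3 av.py
```

```text
t 29.95 z 0.111 r 0.0297 beta 107.6048779799345 Frad 4.720796299672976 Ftan(resist +) 2.7913308644920742 Fz 4.751397029259184
30.2 beta,Frad,Ftan,Fz [108.65   4.76   2.05   4.38] sd [0.04 0.59 0.32 0.48]
```

Request:
jog_arm([
  [-0.0047,-0.0023,0,0,0,0],
  [-0.0045,-0.0026,0,0,0,0],
  [-0.0043,-0.003,0,0,0,0],
])

```text
time_s: 30.5
eef_pos: [0.582, -0.0563, 0.1111]
tool_rot: [-0.001, 0.383, 0.924, 0.001]
contact_force: [5.7, 4.1, 3.6]
gripper_width: 0.0136
grip_force: 59.2
```

```bash
python3 an.py; python3 av.py
```

```text
t 30.5 z 0.1111 r 0.0297 beta 123.88033576425758 Frad 6.3783603878520045 Ftan(resist +) 2.930153716251971 Fz 3.5913672201885247
30.75 beta,Frad,Ftan,Fz [124.83   5.34   2.22   2.74] sd [0.02 0.3  0.19 0.53]
```

Request:
jog_arm([
  [-0.0048,-0.0023,0,0,0,0],
  [-0.0037,-0.0037,0,0,0,0],
])

```text
time_s: 30.95
eef_pos: [0.5827, -0.0619, 0.1111]
tool_rot: [-0.001, 0.383, 0.924, 0.001]
contact_force: [4.1, 3.2, 3.1]
gripper_width: 0.0134
grip_force: 59.2
```

```bash
python3 an.py; python3 av.py
```

```text
t 30.95 z 0.1111 r 0.0298 beta 134.7817449390615 Frad 4.066205870043341 Ftan(resist +) 3.1728428607781427 Fz 3.147215492582821
31.2 beta,Frad,Ftan,Fz [136.     4.25   3.01   2.38] sd [0.17 0.5  0.34 0.36]
```

Request:
jog_arm([
  [-0.0033,-0.004,0,0,0,0],
])

```text
time_s: 31.3
eef_pos: [0.5825, -0.0653, 0.1111]
tool_rot: [-0.001, 0.383, 0.924, 0.0]
contact_force: [3.2, 3.1, 2.2]
gripper_width: 0.0133
grip_force: 59.0
```

```bash
python3 an.py; python3 av.py
```

```text
t 31.3 z 0.1111 r 0.0299 beta 141.18165361555376 Frad 2.86159069843755 Ftan(resist +) 3.4593631244759484 Fz 2.153594212858936
31.55 beta,Frad,Ftan,Fz [142.39   3.53   1.9    0.72] sd [0.04 0.43 0.21 0.63]
```

Request:
jog_arm([
  [-0.003,-0.0043,0,0,0,0],
  [-0.0026,-0.0046,0,0,0,0],
])

```text
time_s: 31.75
eef_pos: [0.5814, -0.0712, 0.1112]
tool_rot: [-0.001, 0.383, 0.924, -0.0]
contact_force: [4.0, 2.2, -0.4]
gripper_width: 0.0131
grip_force: 58.7
```

```bash
python3 an.py; python3 av.py
```

```text
t 31.75 z 0.1112 r 0.0299 beta 152.71350668673477 Frad 3.1451892315109293 Ftan(resist +) 3.3567581487498503 Fz -0.44438095599179994
32.0 beta,Frad,Ftan,Fz [153.6    2.81   1.47  -1.85] sd [0.05 0.43 0.54 0.69]
```

Request:
jog_arm([
  [-0.0022,-0.0047,0,0,0,0],
  [-0.0018,-0.005,0,0,0,0],
  [-0.0006,-0.0025,0,0,0,0],
])

```text
time_s: 32.3
eef_pos: [0.5787, -0.0772, 0.1113]
tool_rot: [-0.0, 0.383, 0.924, -0.0]
contact_force: [3.2, 1.5, -3.5]
gripper_width: 0.0135
grip_force: 58.4
```

```bash
python3 an.py; python3 av.py; python3 cr.py 1250.2 6 16
```

```text
t 32.3 z 0.1113 r 0.03 beta 165.3468647410868 Frad 2.0159021306497946 Ftan(resist +) 2.947473140889127 Fz -3.4698514889951753
32.55 beta,Frad,Ftan,Fz [165.6    2.43   1.78  -5.07] sd [0.06 0.34 0.4  0.53]
[[-0.0008000000000000021, -0.006200000000000001], [-9.999999999999593e-05, -0.0063], [0.0005999999999999964, -0.0063], [0.0011999999999999997, -0.0060999999999999995], [0.001899999999999999, -0.006], [0.0025000000000000022, -0.0058], [0.0030000000000000027, -0.005500000000000001], [0.003599999999999999, -0.0051], [0.004200000000000002, -0.004699999999999996], [0.0046, -0.004300000000000005], [0.0049999999999999975, -0.003799999999999998], [0.0053999999999999986, -0.0032000000000000015], [0.0057, -0.002599999999999998], [0.006000000000000002, -0.0020000000000000018], [0.006099999999999998, -0.0013999999999999985], [0.006200000000000001, -0.0008000000000000021]]
```

Request:
jog_arm([
  [-0.0008,-0.0062,0.001,0,0,0],
  [-0.0001,-0.0063,0,0,0,0],
])

```text
time_s: 32.75
eef_pos: [0.5753, -0.082, 0.1113]
tool_rot: [0.0, 0.383, 0.924, 0.0]
contact_force: [4.1, 0.3, -5.3]
gripper_width: 0.0136
grip_force: 58.4
```

```bash
python3 an.py; python3 av.py
```

```text
t 32.75 z 0.1113 r 0.03 beta 176.54249611497482 Frad 2.864572941396329 Ftan(resist +) 2.977654401940065 Fz -5.268491437139717
33.0 beta,Frad,Ftan,Fz [177.6    2.71   1.77  -4.85] sd [0.03 0.32 0.65 0.49]
```

Request:
jog_arm([
  [0.0006,-0.0063,0.001,0,0,0],
  [0.0012,-0.0061,0,0,0,0],
])

```text
time_s: 33.2
eef_pos: [0.5708, -0.0861, 0.1113]
tool_rot: [0.001, 0.383, 0.924, -0.0]
contact_force: [5.4, -1.5, -3.5]
gripper_width: 0.0135
grip_force: 58.6
```

```bash
python3 an.py; python3 av.py
python3 - <<'E'
from h import *
# red arm & brass angles from the top picture, as a check
im=optics.snapshot("top"); c=cam("top"); h=cv2.cvtColor(im,cv2.COLOR_RGB2HSV)
sub=np.zeros(h.shape[:2],bool); sub[160:205,225:285]=1
red=sub&((h[...,0]<6)|(h[...,0]>172))&(h[...,1]>150)&(h[...,2]>110); br=sub&(h[...,0]>11)&(h[...,0]<25)&(h[...,1]>130)&(h[...,2]>120)
O=np.array([.552,.083]); 
for n,m,z in (("red",red,.065),("brass",br,.088)):
    ys,xs=np.where(m)
    if len(xs): X=onz(c,(xs.mean(),ys.mean()),z)[:2]-O; print(n,len(xs),xs.mean().round(1),ys.mean().round(1),X.round(4),np.degrees(np.arctan2(X[1],X[0])).round(1))
E
```

```text
t 33.2 z 0.1113 r 0.03 beta 188.11300376262395 Frad 4.385525616812599 Ftan(resist +) 3.421153804247184 Fz -3.472097708643287
33.45 beta,Frad,Ftan,Fz [189.17   4.48   1.84  -3.38] sd [0.05 0.38 0.37 0.31]
red 26 246.3 190.3 [-0.0579  0.0355] 148.5
brass 9 241.0 188.0 [-0.0524  0.055 ] 133.6
```

Request:
jog_arm([
  [0.0019,-0.006,0,0,0,0],
  [0.0025,-0.0058,0,0,0,0],
])

```text
time_s: 33.7
eef_pos: [0.5654, -0.0893, 0.1113]
tool_rot: [0.002, 0.383, 0.924, -0.001]
contact_force: [5.8, -5.7, -4.2]
gripper_width: 0.0132
grip_force: 58.6
```

```bash
python3 an.py; python3 av.py
```

```text
t 33.7 z 0.1113 r 0.03 beta 200.14824574555735 Frad 7.624244710047395 Ftan(resist +) 2.8468090027359247 Fz -4.165984549911359
33.95 beta,Frad,Ftan,Fz [201.27   6.17   1.91  -3.63] sd [0.02 0.26 0.37 0.79]
```

Request:
jog_arm([
  [0.0021,-0.0059,0,0,0,0],
  [0.0036,-0.0051,0,0,0,0],
])

```text
time_s: 34.15
eef_pos: [0.5592, -0.0914, 0.1113]
tool_rot: [0.001, 0.382, 0.924, -0.001]
contact_force: [4.5, -4.4, -3.7]
gripper_width: 0.0136
grip_force: 58.7
```

```bash
python3 an.py; python3 av.py
```

```text
t 34.15 z 0.1113 r 0.03 beta 212.82405061618988 Frad 5.282376938290065 Ftan(resist +) 3.5087704364627643 Fz -3.670710388765324
34.4 beta,Frad,Ftan,Fz [213.81   5.77   2.65  -2.68] sd [0.02 0.58 0.38 0.46]
```

Request:
jog_arm([
  [0.0042,-0.0047,0,0,0,0],
])

```text
time_s: 34.5
eef_pos: [0.5562, -0.0919, 0.1113]
tool_rot: [0.002, 0.382, 0.924, -0.001]
contact_force: [4.8, -5.5, -4.2]
gripper_width: 0.0135
grip_force: 58.6
```

```bash
python3 an.py; python3 av.py
```

```text
t 34.5 z 0.1113 r 0.03 beta 218.55874121703783 Frad 6.0177500271758095 Ftan(resist +) 4.154744770828303 Fz -4.231762659403898
34.75 beta,Frad,Ftan,Fz [219.55   5.79   3.07  -3.18] sd [0.02 0.3  0.63 0.44]
```

Request:
jog_arm([
  [0.0038,-0.0036,0,0,0,0],
])

```text
time_s: 34.85
eef_pos: [0.5537, -0.0921, 0.1113]
tool_rot: [0.002, 0.382, 0.924, -0.001]
contact_force: [5.5, -6.5, -4.5]
gripper_width: 0.0131
grip_force: 58.6
```

```bash
python3 an.py; python3 av.py
```

```text
t 34.85 z 0.1113 r 0.03 beta 223.40392115635993 Frad 6.690703282212432 Ftan(resist +) 5.31633949494733 Fz -4.4947660878299995
35.1 beta,Frad,Ftan,Fz [224.57   6.42   3.87  -3.68] sd [0.02 0.49 0.51 0.43]
```

Request:
jog_arm([
  [0,0,0,0,0,0],
  [0,0,0,0,0,0],
  [0,0,0,0,0,0],
  [0,0,0,0,0,0],
  [0,0,0,0,0,0],
  [0,0,0,0,0,0],
], hand=-1)

```text
time_s: 35.7
eef_pos: [0.5526, -0.0899, 0.1108]
tool_rot: [-0.0, 0.383, 0.924, 0.0]
contact_force: [-0.6, -0.0, 0.2]
gripper_width: 0.0855
grip_force: 0.0
```

Request:
jog_arm([
  [0,0,-0.02,0,0,0],
  [0,0,-0.05,0,0,0],
  [0,0,-0.08,0,0,0],
  [0,0,-0.08,0,0,0],
  [0,0,-0.05,0,0,0],
  [0,0,0,0,0,0],
  [0,0,0,0,0,0],
  [0,0,0,0,0,0],
  [0,0,0,0,0,0],
  [0,0,0,0,0,0],
])

```text
time_s: 36.7
eef_pos: [0.5518, -0.0899, 0.249]
tool_rot: [-0.002, 0.383, 0.924, -0.0]
contact_force: [-0.2, -0.0, 0.3]
gripper_width: 0.0853
grip_force: 0.0
```

```bash
python3 w.py w12 crank_grip,stop_pin,stop_arm
python3 - <<'E'
from h import *
import pickle
go([0,0,0]); D=pickle.load(open("w12.pkl","rb"));c=D["cam"]
for t,z in (("crank_grip",.125),("stop_pin",.046),("stop_arm",.059)):
    if D[t]: print(t,onz(c,D[t][0][0],z))
im=optics.snapshot("top"); c=cam("top"); h=cv2.cvtColor(im,cv2.COLOR_RGB2HSV)
sub=np.zeros(h.shape[:2],bool); sub[160:205,225:285]=1
red=sub&((h[...,0]<6)|(h[...,0]>172))&(h[...,1]>150)&(h[...,2]>110); br=sub&(h[...,0]>11)&(h[...,0]<25)&(h[...,1]>130)&(h[...,2]>120)
for n,m,z in (("red",red,.065),("brass",br,.088)):
    ys,xs=np.where(m); X=onz(c,(xs.mean(),ys.mean()),z)[:2]-[.552,.083]; print(n,len(xs),np.degrees(np.arctan2(X[1],X[0])).round(1))
E
```

```text
t 36.7 tcp [ 0.5518 -0.0899  0.249 ] yaw 45.0 shift [ 0.5259  0.379  -0.1011] turnfrac -0.0001 tilt [-0.0031  0.0009] F [-0.25 -0.02  0.34]
crank_grip [([251.3, 188.6], 0.67)] 
stop_pin [] 
stop_arm [] 
t 36.9 tcp [ 0.5525 -0.0901  0.2502] yaw 45.0 shift [ 0.9083 -0.6538  0.5016] turnfrac None tilt [-0.001   0.0003] F [ 0.23 -0.46 -0.99]
crank_grip [ 0.55235849 -0.09058269  0.125     ]
red 28 146.3
brass 12 131.6
```

```bash
python3 -c "
from workcell import job; print(job.close_job())"
```

```text
the job is handed in; nothing more can be done
None
```

The pin is seated in the next clockwise bushing, and I wound the crank about 2.8 turns until it stiffened by about 2 N (an estimated 12–18 N on the pin). I then released the crank and handed the job in at about 37 s; the result wasn't reported back, and I viewed 11 pictures, one over the limit of 10.

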